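Cull the rocking sample carrier on the granite plate

TASK

Lay both sample carriers from the sloping rack gently, top side up, on the granite surface plate and press down lightly on their corners to find the one that rocks. Put the rocking one down flat in the red reject tray, top side up, leave the good one lying flat and wholly on the granite, and leave everything else where it is.

Things in the scene. Friction and masses are not known exactly. Their poses are not given: they have to be found in the camera images.
- carrier_1: Aluminium sample carrier with three dark round wells on top: 60 mm along its x, 130 mm along its y, 10 mm thick, about 0.25 kg. Origin at the centre of its underside, z out of its top face. A brass block 22 x 22 mm, 8 mm high, on the top at x +19, y -54 mm makes that corner heavier. Starts on the rack, x up the slope, y along the rack. One of the two carriers is true, the other twisted.
- carrier_2: Aluminium sample carrier with three dark round wells on top: 60 mm along its x, 130 mm along its y, 10 mm thick, about 0.25 kg. Origin at the centre of its underside, z out of its top face. A brass block 22 x 22 mm, 8 mm high, on the top at x +19, y -54 mm makes that corner heavier. Starts on the rack, x up the slope, y along the rack. One of the two carriers is true, the other twisted.
- carrier_1_corner0 (a point): Outermost point of the top face of carrier_1 at its corner +x, +y (30 mm from the centre along x, 65 mm along y, 10 mm above the underside).
- carrier_1_corner1 (a point): Outermost point of the top face of carrier_1 at its corner -x, +y (30 mm from the centre along x, 65 mm along y, 10 mm above the underside).
- carrier_1_corner2 (a point): Outermost point of the top face of carrier_1 at its corner -x, -y (30 mm from the centre along x, 65 mm along y, 10 mm above the underside).
- carrier_1_corner3 (a point): Outermost point of the top face of carrier_1 at its corner +x, -y (beside the brass block) (30 mm from the centre along x, 65 mm along y, 10 mm above the underside).
- carrier_2_corner0 (a point): Outermost point of the top face of carrier_2 at its corner +x, +y (30 mm from the centre along x, 65 mm along y, 10 mm above the underside).
- carrier_2_corner1 (a point): Outermost point of the top face of carrier_2 at its corner -x, +y (30 mm from the centre along x, 65 mm along y, 10 mm above the underside).
- carrier_2_corner2 (a point): Outermost point of the top face of carrier_2 at its corner -x, -y (30 mm from the centre along x, 65 mm along y, 10 mm above the underside).
- carrier_2_corner3 (a point): Outermost point of the top face of carrier_2 at its corner +x, -y (beside the brass block) (30 mm from the centre along x, 65 mm along y, 10 mm above the underside).
- surface_plate: Dark grey granite surface plate, 300 mm along its x, 200 mm along its y; origin under its centre at bench level, flat top 60 mm above that. Fixed. On it the true carrier lies on all corners; the twisted one stands on three, the fourth about 6 mm up (3 degrees of tilt): the lightest push sends that corner down and the opposite one up, and let go it tips back.
- rack: Fixed rack of steel rod, 320 mm along y, 160 mm deep; origin under its centre at bench level. Its slope rises 26 degrees towards +x. Carriers lie on it side by side at y about +80 and -80 mm, underside centre 95 mm above the bench. Each lies on two 8 mm rods 45 mm either side of its middle, with 18 mm upturned ends at its low edge; between them both long edges are free, 8 mm clear beneath.
- reject_tray: Open red plastic tray, outside 190 mm along its x, 240 mm along its y, 35 mm high, walls and floor 4 mm. Fixed. Origin at bench level under its centre.
- wash_bottle: Bystander: white wash bottle with a bent spout, 66 mm across, 185 mm high. Origin at the centre of its foot.
- amber_flask: Bystander: amber volumetric flask with stopper, 66 mm across, 142 mm high. Origin at the centre of its foot.
- reagent_jar: Bystander: small jar with white cap, 48 mm across, 58 mm high. Origin at the centre of its foot.
- screwdriver: Bystander: screwdriver with green handle, lying flat along its x.
- dust_brush: Bystander: brush lying flat along its x.
- caliper: Bystander: digital caliper lying flat, 200 mm along its y.
There are look-alikes about, which are no part of the job. Leave any purple look-alike of the carrier_1 alone.

How it is judged:
On the way:
1. the raised corner of the warped carrier, lying on the granite, is pressed down with the fingers so that the opposite corner comes up (horizontal distance between the grasp point and carrier_2_corner1 below 0.04 m and contact force between the fingers and carrier_2 above 0.5 N and z of carrier_2_corner1 in the frame of surface_plate below 0.0725 m and z of carrier_2_corner3 in the frame of surface_plate above 0.0735 m and x of carrier_2_corner0 in the frame of surface_plate between -0.15 and 0.15 m and y of carrier_2_corner0 in the frame of surface_plate between -0.1 and 0.1 m and x of carrier_2_corner1 in the frame of surface_plate between -0.15 and 0.15 m and y of carrier_2_corner1 in the frame of surface_plate between -0.1 and 0.1 m and x of carrier_2_corner2 in the frame of surface_plate between -0.15 and 0.15 m and y of carrier_2_corner2 in the frame of surface_plate between -0.1 and 0.1 m and x of carrier_2_corner3 in the frame of surface_plate between -0.15 and 0.15 m and y of carrier_2_corner3 in the frame of surface_plate between -0.1 and 0.1 m), for 0.1 s.
At the end, for the whole second after the job is handed in: Good carrier top up, flat on the granite (tilt under 0.03 rad, height within 3 mm), all corners over it; warped carrier lying in the red tray (centre within 70 mm in x, 65 mm in y of the tray's, underside under 12 mm above the bench, tilt under 0.12 rad); both at rest (x of carrier_1_corner0 in the frame of surface_plate between -0.15 and 0.15 m and y of carrier_1_corner0 in the frame of surface_plate between -0.1 and 0.1 m and x of carrier_1_corner1 in the frame of surface_plate between -0.15 and 0.15 m and y of carrier_1_corner1 in the frame of surface_plate between -0.1 and 0.1 m and x of carrier_1_corner2 in the frame of surface_plate between -0.15 and 0.15 m and y of carrier_1_corner2 in the frame of surface_plate between -0.1 and 0.1 m and x of carrier_1_corner3 in the frame of surface_plate between -0.15 and 0.15 m and y of carrier_1_corner3 in the frame of surface_plate between -0.1 and 0.1 m and z of carrier_1 in the frame of surface_plate between 0.057 and 0.063 m and angle between carrier_1's own z axis and vertical below 0.03 rad and linear speed of each of carrier_1, carrier_2 below 0.01 m/s and x of carrier_2 in the frame of reject_tray between -0.07 and 0.07 m and y of carrier_2 in the frame of reject_tray between -0.065 and 0.065 m and z of carrier_2 in the frame of reject_tray below 0.012 m and angle between carrier_2's own z axis and vertical below 0.12 rad); the robot touches nothing.
It fails at once if a carrier is let fall from 2 cm or more (it moves faster than 0.6 m/s out of the fingers) ((linear speed of carrier_1 above 0.6 m/s and contact force between the fingers and carrier_1 below 0.1 N) or (linear speed of carrier_2 above 0.6 m/s and contact force between the fingers and carrier_2 below 0.1 N)).
It fails at once if a carrier is pressed or struck against the granite or the tray with more than 150 N (contact force between any of carrier_1, carrier_2 and surface_plate above 150 N or contact force between any of carrier_1, carrier_2 and reject_tray above 150 N).
It fails at once if a bystander is shifted by more than 30 mm or knocked over (distance of any of wash_bottle, amber_flask, reagent_jar, screwdriver, dust_brush, caliper from where it was at the start of the episode above 0.03 m or angle between any of wash_bottle, amber_flask, reagent_jar's own z axis and vertical above 0.5 rad).
It also fails if it takes over 72 s, if anything falls off the work surface, if the arm or the gripper's body presses on something with over 40 N, if the wrist force passes 120 N, or if a joint passes its speed limit or range.

ROBOT

A 7-joint arm with a two-finger parallel gripper is mounted at the origin on the work surface. World frame = base frame: x ahead of the robot, y to its left, z up, the work surface at z = 0. Lengths are in m, angles in rad, forces in N, time in s.
With the tool pointing down it reaches from about 0.425 to 0.925 m from the base axis. Payload 6.8 kg.
Tool frame: the origin (TCP) lies midway between the tips of the shut fingers; the grasp point (between the pads) lies r.grasp_offset behind it (r.grasp_offset is the distance from the TCP to the grasp point, in m); z points along the fingers, y is the direction in which the jaws open and shut (so a half turn about z gives the same grasp; the last joint's range is limited). The gripper opens to 85 mm and grips with 20 to 120 N. Pads are 22 mm wide; open, the fingers measure 114 mm over their backs; the gripper's body (76 mm by 85 mm) begins 54 mm behind the grasp point. The pads swing forward as they close: fully open they stand 13 mm farther back than shut.
Start: joints at [1.154, 0.477, 0.022, 1.555, -0.011, 1.109, -0.083], TCP at [0.205, -0.643, 0.194] pointing down, gripper open.
Joint ranges: [-2.96, 2.96], [-0.34, 2.1], [-1.41, 1.46], [0.24, 2.44], [-1.37, 4.51], [0.17, 1.92], [-2.96, 2.96]. Speed limits (rad/s): [2.39, 2.39, 3.14, 3.14, 3.14, 3.14, 3.14].

INTERFACE

Orientations are given as a rotation vector (axis times angle).
In Python, from bench import r gives the robot as it stands. The module is installed in compiled form; this text tells all that it offers.
- The arm moves only by the tool send_rows, never from a script. Its argument "moves" is one flat list of numbers, 4 for each row, row after row: the shift along the tool's x, y, z in mm, then the turn about the tool's z in degrees. A call has 1 to 8 rows; each row is the pose to reach, as a shift and turn from the pose commanded when the call began, along the tool's axes at that moment; what a row does not reach only later rows make up. A row lasts 1/8 s, in which the tool goes at most 62.5 mm and 10.7 degrees, less where a joint would pass 70% of its speed; a pose out of reach is approached as far as the arm can. A call with a gripper value outside its range is refused whole. "hand" is the closure, from 0 (fully open) to 1 (shut), set as the call begins (left out, the last holds). The fingers move at their own pace and stop on an object; "newtons" is the grip in N (left out, the last holds). Time passes only in rows, so rows that repeat a pose let the fingers close. It gives the time, the measured TCP pose, the force and the opening at its end, in the units of the state.
- r.get_obs(): the state, without advancing time (a new reading comes with each control period).
- r.grab_frame(name): name is "scene" or "top" or "wrist"; returns a dict with "img" (420x560x3 uint8, red, green, blue), "mtx" (3x3 intrinsics, pixels), "world_to_cam" (4x4, takes a point from world to camera coordinates). Camera axes: x right, y up, looking along -z (the intrinsics and any distortion apply to the point x, -y, -z); pixel columns grow to the right and rows downward; lengths in m; the calibration is good to about 2 mm. The wrist camera is an equidistant fisheye: a pixel r from the principal point sees the ray r / f radians off the axis. A picture is of the moment at which its call begins. There is no depth.
- r.hand_in(): hands the job in, once; it reports no verdict.
The state is a dict: "clock": time; "joints": joint angles; "qvel": joint speeds; "tau": joint torques, N m; "tcp_pos": TCP position; "orientation": TCP orientation; "contact_force": force on the tool from outside, world axes, zero at the start; "moment": the same for the moment, N m; "grip_width": finger opening in m.
Only numpy, scipy, OpenCV 4.12 (cv2) and the standard library are available. Lean on these libraries where they do the work, as an engineer would, in place of code of your own. Each camera call takes 0.05 s, during which the arm holds its last target.

## Working session

There is one attempt and no reset: what is moved stays moved. The work goes in short steps, Python scripts to look and compute and a tool call to move; the robot and the scene stay as the last step left them, time stands still between calls to the robot, and variables do not carry over. Pictures are saved under pics/ and viewed, and the job is handed in when it is done.

Besides the shell and the picture viewer there is one more tool, called after ">>>" in YAML: its name, and indented under it one key for each argument. send_rows: Moves the arm, as the interface text tells. Its arguments: {"type":"object","properties":{"moves":{"type":"array"},"hand":{"type":"number"},"newtons":{"type":"number"}},"required":["moves"]}

```bash
mkdir -p pics; ls; python3 - <<'E'
from bench import r
import cv2
o=r.get_obs();print(o, r.grasp_offset)
for n in ["scene","top","wrist"]:
    f=r.grab_frame(n);cv2.imwrite(f"pics/{n}0.png",f["img"][:,:,::-1]);print(n,f["mtx"],f["world_to_cam"])
E
```

```text
pics
{'clock': 0.0, 'joints': array([ 1.15389827,  0.47777586,  0.02233886,  1.5564794 , -0.01149891,
        1.10931999, -0.08312367]), 'qvel': array([-0.00044443, -0.00093228,  0.00163696, -0.00143416,  0.00140228,
       -0.00131562,  0.00051108]), 'tau': array([-1.21029858e-03, -5.96451902e+01,  1.60721295e+00, -2.81200737e+01,
        1.24255262e-02,  9.34130891e-03,  8.16309034e-05]), 'tcp_pos': array([ 0.20491388, -0.64242938,  0.19323024]), 'orientation': array([-3.10243637e+00, -4.82854486e-01,  6.61076128e-04]), 'contact_force': array([0.98388378, 0.48270694, 0.74054664]), 'moment': array([-0.03233313,  0.00945487, -0.01355903]), 'grip_width': 0.0855981598039569} 0.0187
scene [[397.81196553   0.         280.69192664]
 [  0.         397.81196553 213.24199337]
 [  0.           0.           1.        ]] [[ 0.04298679  0.99892243 -0.01749628 -0.01154127]
 [-0.61366056  0.04021924  0.78854495  0.25437195]
 [ 0.78839892 -0.02316024  0.61472819 -1.6084525 ]
 [ 0.          0.          0.          1.        ]]
top [[438.21948124   0.         277.80465603]
 [  0.         438.21948124 210.42821786]
 [  0.           0.           1.        ]] [[-0.02419391 -0.99970526 -0.00201097  0.02696497]
 [ 0.98529581 -0.02418542  0.16913674 -0.51199631]
 [-0.16913553  0.00211068  0.98559054 -1.28163809]
 [ 0.          0.          0.          1.        ]]
wrist [[325.1922621    0.         280.37834557]
 [  0.         325.1922621  215.84487514]
 [  0.           0.           1.        ]] [[ 0.30497183 -0.95236026 -0.00145372 -0.67331794]
 [ 0.90187159  0.28929372 -0.32083763  0.04179864]
 [ 0.30597356  0.09653537  0.9471331  -0.38034994]
 [ 0.          0.          0.          1.        ]]
```

View pics/scene0.png

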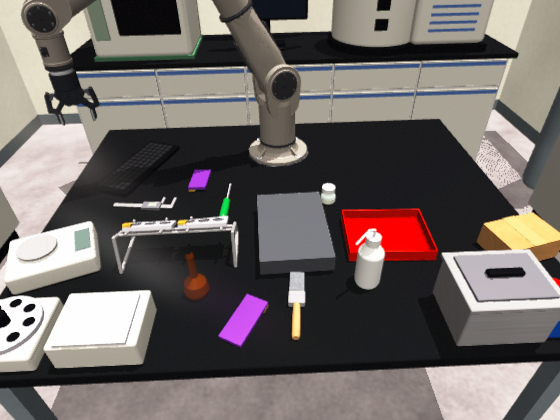

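View pics/top0.png

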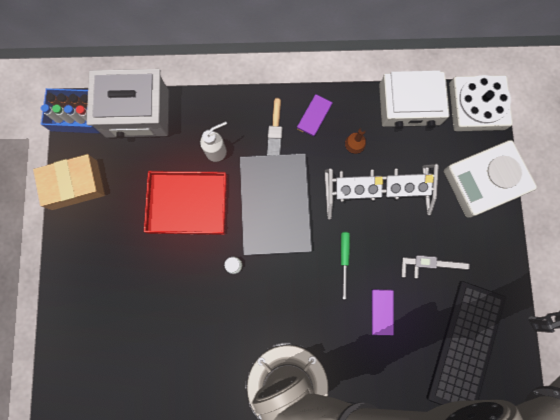

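View pics/wrist0.png

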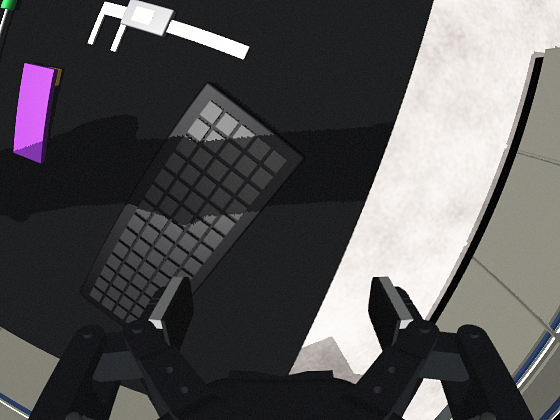

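```bash
python3 - <<'E'
import cv2
a=cv2.imread("pics/top0.png")[150:230,315:450];cv2.imwrite("pics/c1.png",cv2.resize(a,None,fx=5.9,fy=5.9,interpolation=cv2.INTER_CUBIC))
a=cv2.imread("pics/scene0.png")[190:280,105:245];cv2.imwrite("pics/c2.png",cv2.resize(a,None,fx=5.7,fy=5.7,interpolation=cv2.INTER_CUBIC))
E
```

```text
(no output)
```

View pics/c1.png

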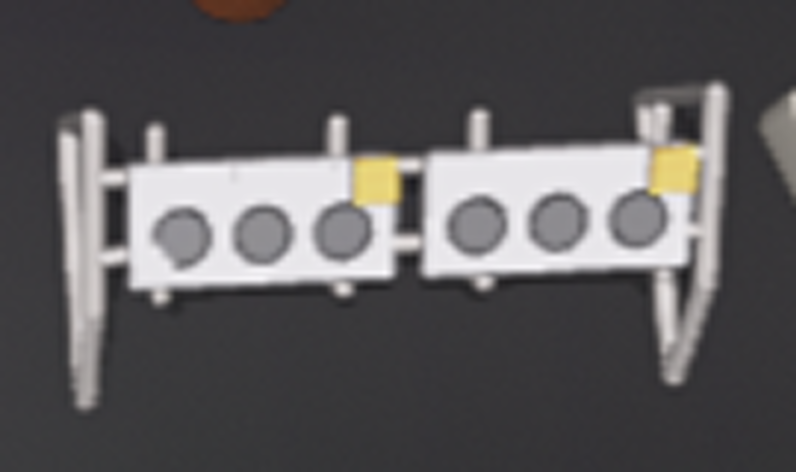

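View pics/c2.png

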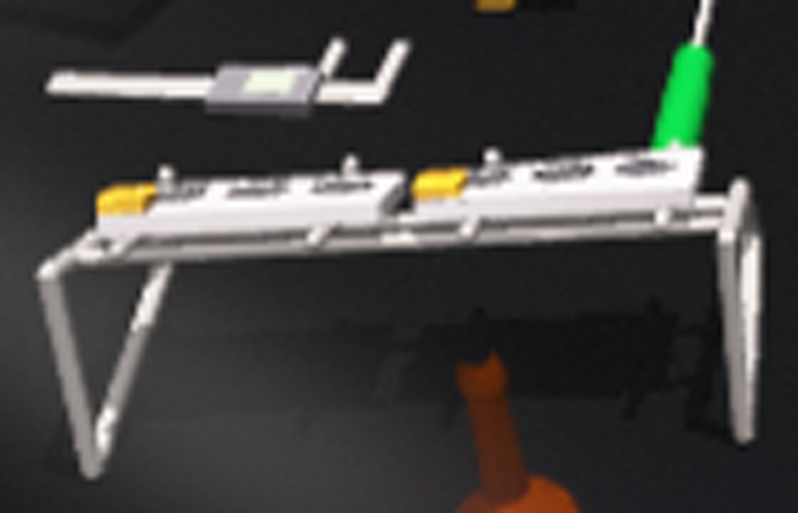

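```bash
cat > h.py <<'E'
import numpy as np, cv2
from scipy.spatial.transform import Rotation as Rn
def ray(f,u,v):
    M=f["world_to_cam"];K=f["mtx"]
    d=np.array([(u-K[0,2])/K[0,0],-(v-K[1,2])/K[1,1],-1.])
    R=M[:3,:3]; return -R.T@M[:3,3], R.T@d
def onplane(f,u,v,p0,n):
    c,d=ray(f,u,v);n=np.array(n,float);return c+d*(n@(np.array(p0)-c))/(n@d)
def onz(f,u,v,z): return onplane(f,u,v,[0,0,z],[0,0,1])
def proj(f,p):
    M=f["world_to_cam"];K=f["mtx"];q=M[:3,:3]@np.array(p)+M[:3,3]
    return K[0,0]*q[0]/-q[2]+K[0,2], K[1,1]*-q[1]/-q[2]+K[1,2]
def rel(o,target,yaw_y_deg=None):
    """shift in tool mm from measured pose, turn deg about tool z so that tool y points at world angle"""
    R=Rn.from_rotvec(o["orientation"]).as_matrix()
    s=R.T@(np.array(target)-o["tcp_pos"])*1000
    a=np.degrees(np.arctan2(R[1,1],R[0,1]))
    t=None if yaw_y_deg is None else -((yaw_y_deg-a+180)%360-180)
    return np.round(s,1),a,t
E
python3 - <<'E'
import cv2,numpy as np
from bench import r
from h import *
f=r.grab_frame("top");im=f["img"];print("cam",ray(f,0,0)[0])
hsv=cv2.cvtColor(im,cv2.COLOR_RGB2HSV)
def quads(mask,roi,amin):
    m=np.zeros_like(mask);x0,y0,x1,y1=roi;m[y0:y1,x0:x1]=mask[y0:y1,x0:x1]
    out=[]
    for c in cv2.findContours(m,cv2.RETR_EXTERNAL,cv2.CHAIN_APPROX_NONE)[0]:
        if cv2.contourArea(c)>amin: out.append((cv2.minAreaRect(c),cv2.contourArea(c),c))
    return out
# carriers: white or brass after opening
m=((hsv[...,2]>140)).astype(np.uint8)*255
m=cv2.morphologyEx(m,cv2.MORPH_CLOSE,np.ones((9,9)));
m=cv2.morphologyEx(m,cv2.MORPH_OPEN,np.ones((9,9)))
for q,a,c in quads(m,(330,160,437,215),300):
    b=cv2.boxPoints(q);print("white",a,q,b.round(1).tolist(), onz(f,*q[0],.104).round(4))
red=((hsv[...,0]<8)|(hsv[...,0]>172))&(hsv[...,1]>150)&(hsv[...,2]>100)
for q,a,c in quads(red.astype(np.uint8)*255,(130,150,240,250),1000):
    b=cv2.boxPoints(q);print("red",a,q,[onz(f,*p,.035)[:2].round(3).tolist() for p in b],onz(f,*q[0],.035).round(3))
g=cv2.inRange(im,(60,60,60),(130,130,135));g=cv2.morphologyEx(g,cv2.MORPH_OPEN,np.ones((5,5)))
for q,a,c in quads(g,(235,145,320,262),1000):
    b=cv2.boxPoints(q);print("plate",a,q,[onz(f,*p,.06)[:2].round(3).tolist() for p in b],onz(f,*q[0],.06).round(3))
br=cv2.inRange(hsv,(18,80,120),(35,255,255))
for q,a,c in quads(br,(330,160,440,215),5): print("brass",q,onz(f,*q[0],.120).round(4))
E
```

```text
cam [0.28834967 0.0172793  1.34982199]
white 2397.5 ((383.0, 184.5), (33.0, 106.0), 90.0) [[330.0, 168.0], [436.0, 168.0], [436.0, 201.0], [330.0, 201.0]] [ 0.5712 -0.2935  0.104 ]
red 4823.5 ((185.0399169921875, 202.42384338378906), (81.42725372314453, 62.334625244140625), 1.1017061471939087) [[0.455, 0.421], [0.649, 0.422], [0.638, 0.171], [0.445, 0.175]] [0.546 0.297 0.035]
brass ((378.5, 180.0), (7.0, 8.0), 0.0) [ 0.5812 -0.2775  0.12  ]
brass ((429.0, 178.0), (8.0, 8.0), 0.0) [ 0.5835 -0.4233  0.12  ]
```

```bash
python3 - <<'E'
import cv2,numpy as np
from h import *
from bench import r
f=r.grab_frame("top");im=f["img"]
big=cv2.resize(im,None,fx=4,fy=4,interpolation=cv2.INTER_CUBIC)
P=lambda u,v:((u+.5)/4-.5,(v+.5)/4-.5)
def lum(b):return b.max(2)
v=lum(big)
m=(v>165).astype(np.uint8)*255
hsv=cv2.cvtColor(big,cv2.COLOR_RGB2HSV)
roi=np.zeros_like(m);roi[155*4:215*4,330*4:440*4]=m[155*4:215*4,330*4:440*4]
c=cv2.morphologyEx(roi,cv2.MORPH_CLOSE,np.ones((5,5)))
# fill wells
cs,_=cv2.findContours(c,cv2.RETR_EXTERNAL,cv2.CHAIN_APPROX_NONE);fill=cv2.drawContours(np.zeros_like(c),cs,-1,255,-1)
o=cv2.morphologyEx(fill,cv2.MORPH_OPEN,np.ones((45,45)))
o=cv2.bitwise_and(o,fill)
for k in cv2.findContours(o,cv2.RETR_EXTERNAL,cv2.CHAIN_APPROX_NONE)[0]:
    if cv2.contourArea(k)<2000: continue
    q=cv2.minAreaRect(k);b=cv2.boxPoints(q);print("carrier",P(*q[0]),q[1],q[2]);ctr=onz(f,*P(*q[0]),.104);print(ctr.round(4))
    n=[-np.sin(np.radians(26)),0,np.cos(np.radians(26))]
    for p in b: print(P(*p),onplane(f,*P(*p),ctr,n).round(4))
g=((v>85)&(v<140)&(hsv[...,1]<60)).astype(np.uint8)*255
g=cv2.morphologyEx(g,cv2.MORPH_OPEN,np.ones((9,9)))
roi=np.zeros_like(g);roi[140*4:265*4,232*4:320*4]=g[140*4:265*4,232*4:320*4]
k=max(cv2.findContours(roi,cv2.RETR_EXTERNAL,cv2.CHAIN_APPROX_NONE)[0],key=cv2.contourArea)
q=cv2.minAreaRect(k);b=cv2.boxPoints(q);print("plate",P(*q[0]),q[1:],[P(*p) for p in b],[onz(f,*P(*p),.06)[:2].round(3).tolist() for p in b],onz(f,*P(*q[0]),.06))
h=hsv
wc=lambda roi:0
ov=cv2.cvtColor(big,cv2.COLOR_RGB2BGR);cv2.drawContours(ov,cv2.findContours(o,cv2.RETR_EXTERNAL,cv2.CHAIN_APPROX_NONE)[0],-1,(0,0,255),1);cv2.drawContours(ov,[k],-1,(0,255,0),1)
cv2.imwrite("pics/ov1.png",cv2.resize(ov[570:1070,930:1790],None,fx=.9,fy=.9))
E
```

```text
carrier (382.8321228027344, 186.121826171875) (83.36983489990234, 427.6603698730469) 87.78319549560547
[ 0.5664 -0.2927  0.104 ]
(np.float32(329.01147), np.float32(177.77617)) [ 0.5921 -0.1357  0.1165]
(np.float32(435.84656), np.float32(173.64061)) [ 0.5963 -0.4446  0.1186]
(np.float32(436.65277), np.float32(194.46748)) [ 0.5403 -0.4519  0.0913]
(np.float32(329.8177), np.float32(198.60304)) [ 0.5361 -0.1387  0.0892]Traceback (most recent call last):
  File "<stdin>", line 25, in <module>
ValueError: max() iterable argument is empty
```

```bash
python3 - <<'E'
import cv2,numpy as np
from h import *
from bench import r
f=r.grab_frame("top");im=f["img"]
C=lambda u,v:(315+(u+.5)/5.9-.5,150+(v+.5)/5.9-.5)
n=[-np.sin(np.radians(26)),0,np.cos(np.radians(26))]
for name,k in dict(L=[(130,167),(398,160),(396,279),(130,290)],R=[(424,152),(690,145),(688,266),(425,277)]).items():
    p=[np.array(C(*x)) for x in k]
    A=np.column_stack([p[2]-p[0],-(p[3]-p[1])]);t=np.linalg.solve(A,p[1]-p[0]);c=p[0]+t[0]*(p[2]-p[0])
    ctr=onz(f,*c,.104);P=np.array([onplane(f,*x,ctr,n) for x in p]);print(name,c,ctr.round(4));print(P.round(4),P.mean(0).round(4),np.linalg.norm(np.diff(P[[0,1,2,3,0]],axis=0),axis=1).round(4))
    w=P[1]-P[0]+P[2]-P[3];print("yaw of -y dir",np.degrees(np.arctan2(w[1],w[0]))+90)
for u,v in [(120,178),(110,257),(405,243),(405,163)]: print("bar",onz(f,*C(u,v),.085).round(4))
a=cv2.cvtColor(im[140:265,130:330],cv2.COLOR_RGB2BGR);cv2.imwrite("pics/c3.png",cv2.resize(a,None,fx=4,fy=4,interpolation=cv2.INTER_CUBIC))
E
```

```text
L [359.62585131 187.57707567] [ 0.5637 -0.225   0.104 ]
[[ 0.5911 -0.1576  0.1173]
 [ 0.5913 -0.2889  0.1174]
 [ 0.5372 -0.2906  0.091 ]
 [ 0.5351 -0.1585  0.09  ]] [ 0.5636 -0.2239  0.104 ] [0.1314 0.0603 0.1321 0.0623]
yaw of -y dir 0.5138255403286536
R [409.32273966 185.22468843] [ 0.5672 -0.37    0.104 ]
[[ 0.595  -0.3019  0.1176]
 [ 0.5953 -0.4323  0.1177]
 [ 0.5402 -0.436   0.0909]
 [ 0.5381 -0.3053  0.0898]] [ 0.5671 -0.3689  0.104 ] [0.1305 0.0614 0.1307 0.0634]
yaw of -y dir 0.5307971935895637
bar [ 0.5934 -0.1569  0.085 ]
bar [ 0.5531 -0.15    0.085 ]
bar [ 0.5566 -0.2977  0.085 ]
bar [ 0.5976 -0.3004  0.085 ]
```

View pics/c3.png

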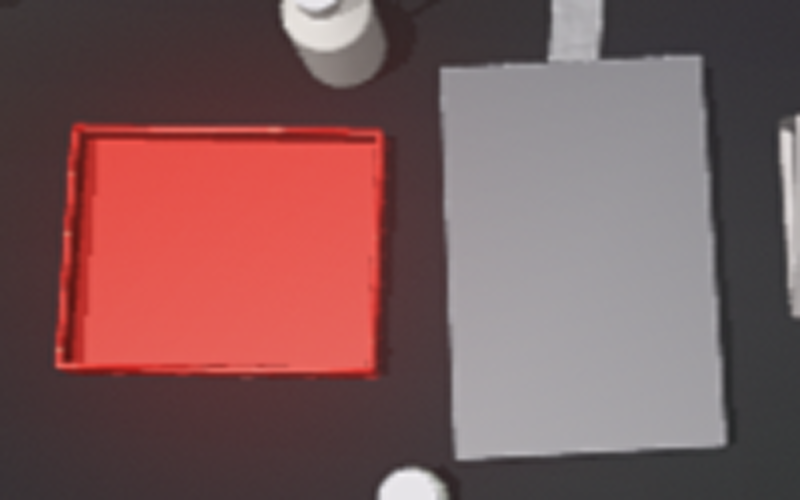

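```bash
python3 - <<'E'
from h import *
from bench import r
f=r.grab_frame("top")
for nm,z,k in [("plate",.06,[(440,68),(702,56),(727,443),(457,459)]),("tray",.035,[(72,125),(384,131),(376,375),(57,369)])]:
    P=np.array([onz(f,130+(u+.5)/4-.5,140+(v+.5)/4-.5,z) for u,v in k]);print(nm,P.round(3).tolist(),P.mean(0).round(4))
o=r.get_obs();print(o["clock"],rel(o,[.5688,-.230,.25],1.0))
E
```

```text
plate [[0.679, 0.127, 0.06], [0.684, -0.073, 0.06], [0.388, -0.081, 0.06], [0.381, 0.117, 0.06]] [0.533  0.0225 0.06  ]
tray [[0.648, 0.414, 0.035], [0.637, 0.173, 0.035], [0.448, 0.18, 0.035], [0.458, 0.421, 0.035]] [0.5478 0.2968 0.035 ]
0.35 (array([ 472. , -282.9,  -55.9]), np.float64(-72.30767126246579), np.float64(-73.30767126246579))
```

>>> send_rows:
  moves: [30, -18, -30, -7, 80, -48, -56, -15, 140, -84, -56, -24, 200, -120, -56, -34, 260, -156, -56, -44, 320, -192, -56, -54, 380, -228, -56, -64, 430, -258, -56, -73]
  hand: 0
  newtons: 25

```text
clock: 1.35
tcp_pos: [0.5147, -0.291, 0.2505]
orientation: [2.202, 2.24, -0.0]
contact_force: [2.1, -0.6, -0.3]
grip_width: 0.0856
```

```bash
python3 - <<'E'
from h import *
from bench import r
o=r.get_obs();print(o["clock"],o["tcp_pos"],o["joints"].round(2),rel(o,[.5688,-.230,.22],1.0))
E
```

```text
1.35 [ 0.51472845 -0.29099584  0.2505193 ] [ 0.72  0.32 -0.39  1.67  0.13  1.17  0.31] (array([60.1, 55.1, 30.5]), np.float64(0.9776716280284548), np.float64(-0.022328371971553906))
```

>>> send_rows:
  moves: [30, 28, 15, 0, 55, 50, 30, 0, 60, 55, 30, 0, 60, 55, 30, 0]

```text
clock: 1.85
tcp_pos: [0.5679, -0.2324, 0.2206]
orientation: [2.208, 2.234, -0.001]
contact_force: [-0.5, -0.3, 0.1]
grip_width: 0.0857
```

```bash
python3 - <<'E'
from h import *
from bench import r
o=r.get_obs();print(o["clock"],o["tcp_pos"],rel(o,[.5688,-.230,.22],1.0))
f=r.grab_frame("wrist");cv2.imwrite("pics/w1.png",f["img"][:,:,::-1]);np.save("w1.npy",f,allow_pickle=True)
E
```

```text
1.85 [ 0.56790006 -0.23240333  0.22056775] (array([2.4, 0.9, 0.6]), np.float64(0.6883176796613747), np.float64(-0.3116823203386332))
```

View pics/w1.png

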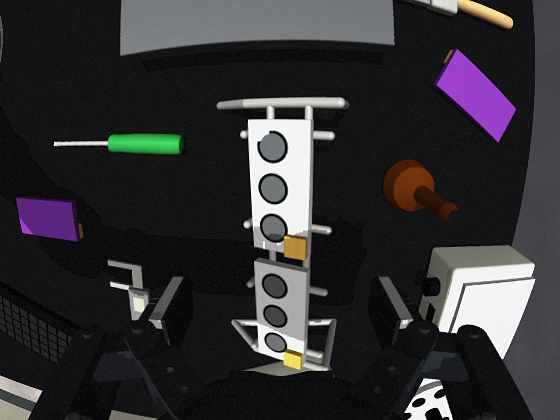

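```bash
cat >> h.py <<'E'
def wray(f,u,v):
    M=f["world_to_cam"];K=f["mtx"];x=(u-K[0,2])/K[0,0];y=(v-K[1,2])/K[1,1];t=np.hypot(x,y);s=np.sin(t)/t if t>0 else 1
    d=np.array([x*s,-y*s,-np.cos(t)]);R=M[:3,:3];return -R.T@M[:3,3],R.T@d
def wonz(f,u,v,z):
    c,d=wray(f,u,v);return c+d*(z-c[2])/d[2]
def wonplane(f,u,v,p0,n):
    c,d=wray(f,u,v);n=np.array(n,float);return c+d*(n@(np.array(p0)-c))/(n@d)
def wproj(f,p):
    M=f["world_to_cam"];K=f["mtx"];q=M[:3,:3]@np.array(p)+M[:3,3];q=np.array([q[0],-q[1],-q[2]]);t=np.arctan2(np.hypot(q[0],q[1]),q[2]);h=np.hypot(q[0],q[1]);return K[0,2]+K[0,0]*t*q[0]/h,K[1,2]+K[1,1]*t*q[1]/h
E
python3 - <<'E'
from h import *
f=np.load("w1.npy",allow_pickle=True).item()
n=np.array([-np.sin(np.radians(26)),0,np.cos(np.radians(26))])
p0=[.5637,-.225,.104]
for q in [(248,120),(313,120),(309,258),(253,248),(281,187)]: print(q,wonplane(f,*q,p0,n).round(4))
print("predicted", [np.round(wproj(f,np.array(p0)+dx*np.array([.899,0,.438])+np.array([0,dy,0])),0) for dx,dy in [(-.03,.065),(.03,.065),(.03,-.065),(-.03,-.065)]])
print("grasp px",wproj(f,[.5679,-.2324,.1]))
for q in [(308,112),(270,112)]: print("bar",wonz(f,*q,.09).round(4))
im=cv2.imread("pics/w1.png")[90:270,220:340];cv2.imwrite("pics/w1c.png",cv2.resize(im,None,fx=3.3,fy=3.3,interpolation=cv2.INTER_CUBIC))
E
```

```text
(248, 120) [ 0.5369 -0.1588  0.0909]
(313, 120) [ 0.5952 -0.1572  0.1193]
(309, 258) [ 0.5965 -0.286   0.12  ]
(253, 248) [ 0.5406 -0.2885  0.0927]
(281, 187) [ 0.5687 -0.22    0.1064]
predicted [array([248., 121.]), array([307., 123.]), array([303., 260.]), array([249., 248.])]
grasp px (np.float64(279.9557950783147), np.float64(197.963779464558))
bar [ 0.5932 -0.1506  0.09  ]
bar [ 0.5575 -0.1512  0.09  ]
```

View pics/w1c.png

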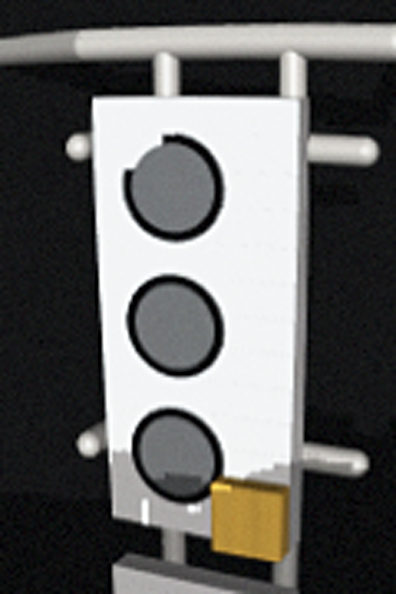

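>>> send_rows:
  moves: [2, 2, 30, 0, 3, 3, 80, 0, 3, 3, 115, 0, 3, 3, 135, 0, 3, 3, 140, 0, 3, 3, 140, 0]

```text
clock: 2.65
tcp_pos: [0.5716, -0.2294, 0.0813]
orientation: [2.208, 2.233, 0.001]
contact_force: [-0.6, -0.5, -0.4]
grip_width: 0.0851
```

```bash
python3 - <<'E'
from h import *
from bench import r
o=r.get_obs();print(o["clock"],o["tcp_pos"],rel(o,[.571,-.229,.08],1.0),o["contact_force"])
f=r.grab_frame("scene");im=f["img"][170:290,95:255,::-1];cv2.imwrite("pics/s2.png",cv2.resize(im,None,fx=5,fy=5,interpolation=cv2.INTER_CUBIC))
f=r.grab_frame("wrist");cv2.imwrite("pics/w2.png",f["img"][:,:,::-1])
E
```

```text
2.65 [ 0.57155699 -0.22941403  0.08126244] (array([ 0.4, -0.6,  1.3]), np.float64(0.653292765916819), np.float64(-0.34670723408316917)) [-0.57992024 -0.53769823 -0.43039218]
```

View pics/s2.png

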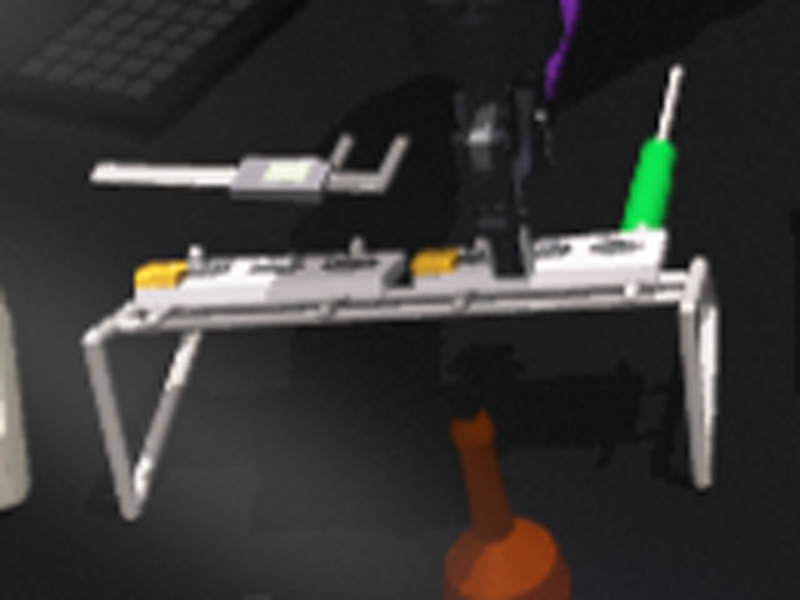

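View pics/w2.png

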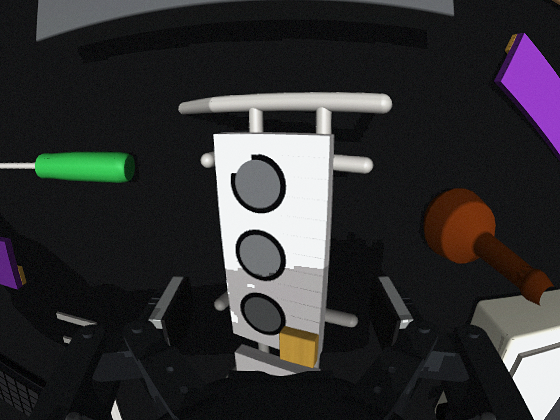

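>>> send_rows:
  moves: [0, 0, 1, 0, 0, 0, 1, 0, 0, 0, 1, 0, 0, 0, 1, 0]
  hand: 0.5
  newtons: 30

```text
clock: 3.25
tcp_pos: [0.571, -0.2287, 0.0793]
orientation: [2.208, 2.235, 0.0]
contact_force: [0.4, -0.4, -0.1]
grip_width: 0.0425
```

```bash
python3 - <<'E'
from h import *
from bench import r
o=r.get_obs();print(o["clock"],o["tcp_pos"],o["contact_force"],o["grip_width"])
f=r.grab_frame("wrist");cv2.imwrite("pics/w3.png",f["img"][:,:,::-1])
E
```

```text
3.25 [ 0.5709614  -0.2287233   0.07926574] [ 0.38350484 -0.38249259 -0.13337043] 0.04247690327950016
```

View pics/w3.png

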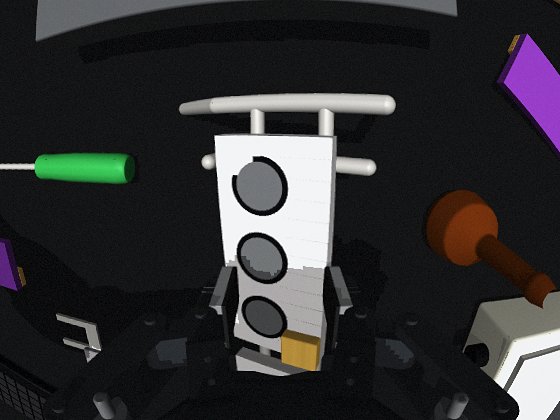

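```bash
python3 - <<'E'
from h import *
from bench import r
f=r.grab_frame("scene");im=f["img"][170:290,95:255,::-1];cv2.imwrite("pics/s3.png",cv2.resize(im,None,fx=5,fy=5,interpolation=cv2.INTER_CUBIC))
im=cv2.imread("pics/w3.png")[230:390,180:380];cv2.imwrite("pics/w3c.png",cv2.resize(im,None,fx=3.7,fy=3.7,interpolation=cv2.INTER_CUBIC))
im=cv2.imread("pics/w2.png")[230:390,130:430];cv2.imwrite("pics/w2c.png",cv2.resize(im,None,fx=2.6,fy=2.6,interpolation=cv2.INTER_CUBIC))
o=r.get_obs();print(o["clock"],o["grip_width"])
f=r.grab_frame("wrist")
for hw in (.0425,.03,.021):
  for z in (.08,.085,.09,.1): print(hw,z,[np.round(wproj(f,[.571+s*hw,-.2287+e,z])) for s in (-1,1) for e in(.011,)])
E
```

```text
3.35 0.043052808395859066
0.0425 0.08 [array([209., 234.]), array([351., 236.])]
0.0425 0.085 [array([208., 237.]), array([352., 239.])]
0.0425 0.09 [array([206., 241.]), array([354., 242.])]
0.0425 0.1 [array([202., 248.]), array([358., 250.])]
0.03 0.08 [array([230., 234.]), array([330., 236.])]
0.03 0.085 [array([229., 238.]), array([332., 239.])]
0.03 0.09 [array([227., 241.]), array([333., 242.])]
0.03 0.1 [array([225., 248.]), array([336., 250.])]
0.021 0.08 [array([245., 235.]), array([315., 236.])]
0.021 0.085 [array([244., 238.]), array([316., 239.])]
0.021 0.09 [array([243., 241.]), array([317., 242.])]
0.021 0.1 [array([241., 249.]), array([319., 250.])]
```

View pics/s3.png

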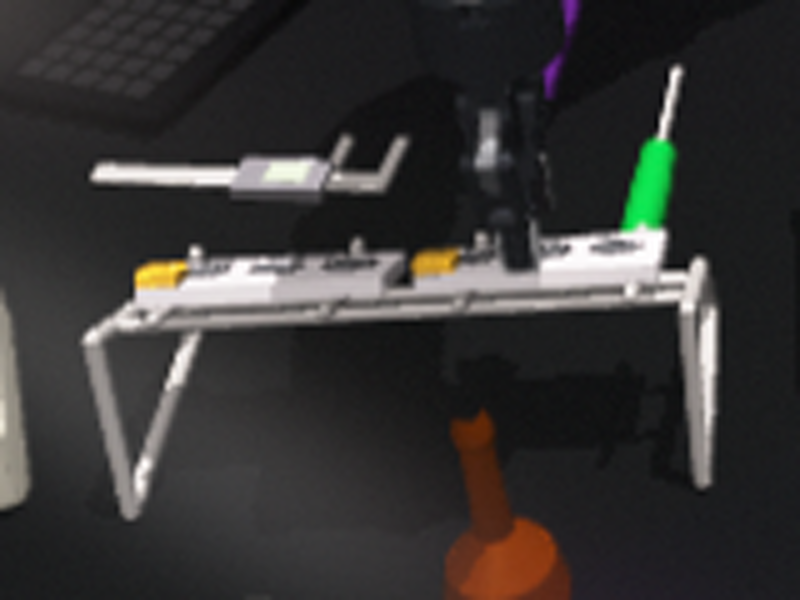

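View pics/w3c.png

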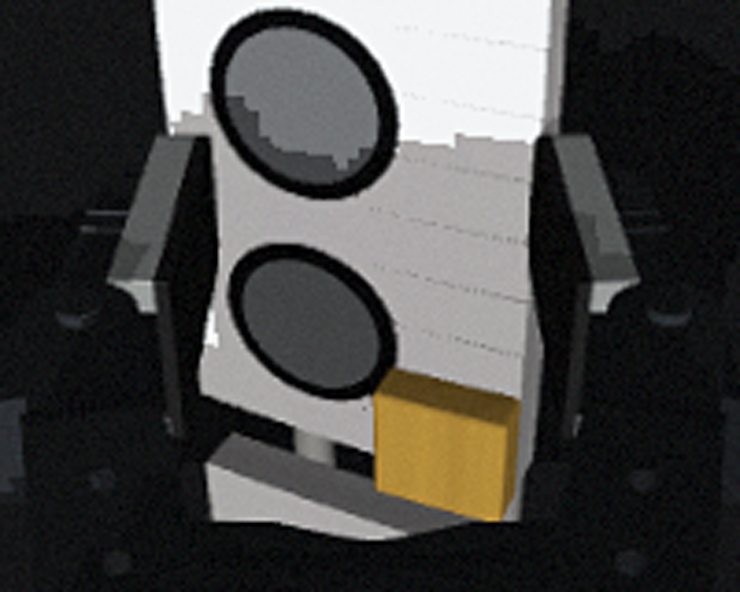

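View pics/w2c.png

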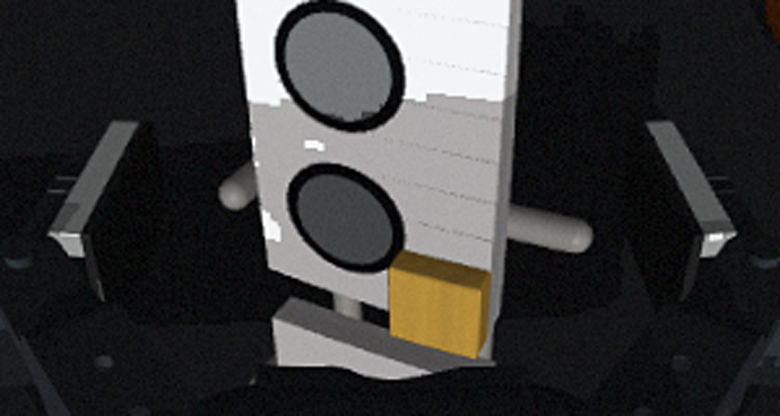

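```bash
python3 - <<'E'
from h import *
from bench import r
f=r.grab_frame("wrist");print("cam",wray(f,280,216)[0],wray(f,280,216)[1])
for nm,u,v in [("w3 L in",238,267),("w3 R in",326,267),("w2L in",184,277),("w2R in",379,277)]:
    c,d=wray(f,u,v)
    for y in (-.2287+.011,-.2287): 
        p=c+d*(y-c[1])/d[1];print(nm,y,p.round(4))
g=r.grab_frame("scene")
for u,v,x in [(199,223.6,.592),(197,225.4,.6135),(199,223.6,.6),(197,225.4,.626)]: print(onplane(g,u,v,[x,0,0],[1,0,0]).round(4))
E
```

```text
cam [ 0.57019004 -0.14505967  0.25854823] [ 0.00317903 -0.32138178 -0.94694437]
w3 L in -0.21769999999999998 [ 0.5509 -0.2177  0.1212]
w3 L in -0.2287 [ 0.548  -0.2287  0.1004]
w3 R in -0.21769999999999998 [ 0.5932 -0.2177  0.1202]
w3 R in -0.2287 [ 0.5966 -0.2287  0.0992]
w2L in -0.21769999999999998 [ 0.5272 -0.2177  0.1328]
w2L in -0.2287 [ 0.5207 -0.2287  0.1138]
w2R in -0.21769999999999998 [ 0.6169 -0.2177  0.1308]
w2R in -0.2287 [ 0.624  -0.2287  0.1115]
[ 0.592  -0.231   0.1147]
[ 0.6135 -0.232   0.1263]
[ 0.6    -0.2292  0.1212]
[ 0.626  -0.229   0.1365]
```

```bash
python3 - <<'E'
from h import *
from bench import r
g=r.grab_frame("scene");t=r.grab_frame("top")
o=r.get_obs();T=o["tcp_pos"];print(T,o["clock"])
im=g["img"][:,:,::-1].copy()
n=np.array([-np.sin(np.radians(26)),0,np.cos(np.radians(26))]);c=np.array([.5655,-.2235,.104])
pts={"c%d%d"%(a,b):c+a*.03*np.array([.899,0,.438])+np.array([0,b*.065,0]) for a in(-1,1) for b in(-1,1)}
pts["tcp"]=T
for k,p in pts.items(): print(k,np.round(proj(g,p),1),((np.array(proj(g,p))-[95,170])*5).round(), np.round(proj(t,p),1))
ti=t["img"][130:250,310:450,::-1];cv2.imwrite("pics/t3.png",cv2.resize(ti,None,fx=5,fy=5,interpolation=cv2.INTER_CUBIC))
E
```

```text
[ 0.57091047 -0.22875685  0.07917314] 3.6
c-1-1 [182.  218.9] [435. 245.] [380.9 196.4]
c-11 [228.2 217.1] [666. 235.] [336.6 197.5]
c1-1 [177.3 223.9] [411. 269.] [381.8 176.3]
c11 [226.  221.9] [655. 260.] [336.9 177.4]
tcp [202.6 228.6] [538. 293.] [359.2 187. ]
```

View pics/t3.png

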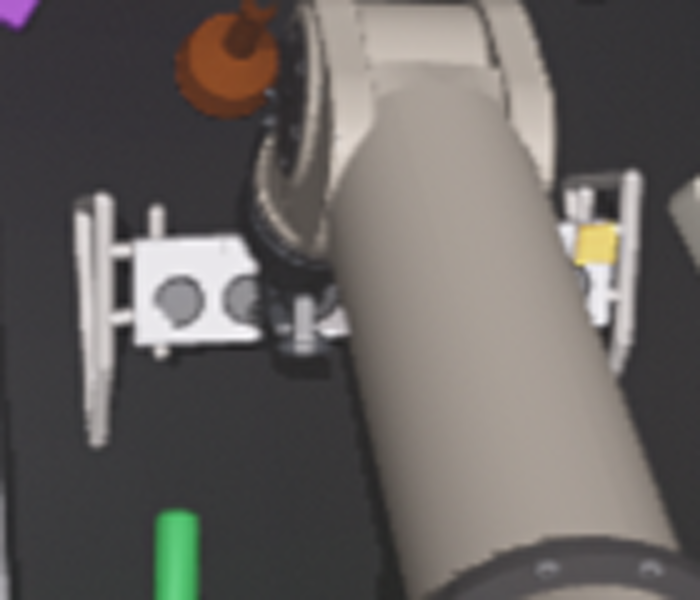

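>>> send_rows:
  moves: [0, 0, 0, 0, 0, 0, 0, 0, 0, 0, 8, 0, 0, 0, 16, 0, 0, 0, 24, 0, 0, 0, 24, 0]
  hand: 0

```text
clock: 4.35
tcp_pos: [0.5702, -0.2285, 0.0541]
orientation: [-2.207, -2.234, 0.001]
contact_force: [-0.5, -0.3, 0.7]
grip_width: 0.0851
```

```bash
python3 - <<'E'
from h import *
from bench import r
o=r.get_obs();print(o["clock"],o["tcp_pos"],o["contact_force"],o["grip_width"])
f=r.grab_frame("scene");im=f["img"][170:290,95:255,::-1];cv2.imwrite("pics/s4.png",cv2.resize(im,None,fx=5,fy=5,interpolation=cv2.INTER_CUBIC))
f=r.grab_frame("wrist");im=f["img"][130:420,130:430,::-1];cv2.imwrite("pics/w4.png",cv2.resize(im,None,fx=2.,fy=2.,interpolation=cv2.INTER_CUBIC))
E
```

```text
4.35 [ 0.57016081 -0.22850596  0.05410442] [-0.50397739 -0.27285855  0.74047515] 0.08514087457623325
```

View pics/s4.png

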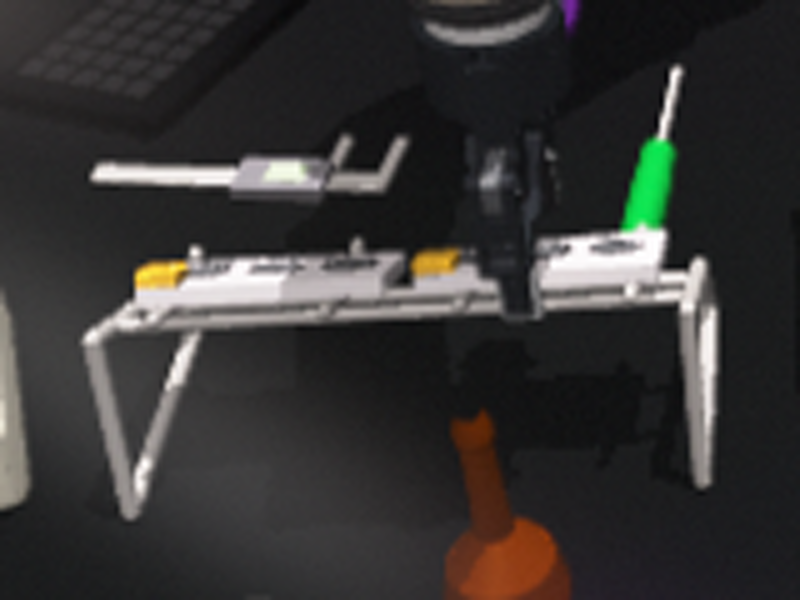

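View pics/w4.png

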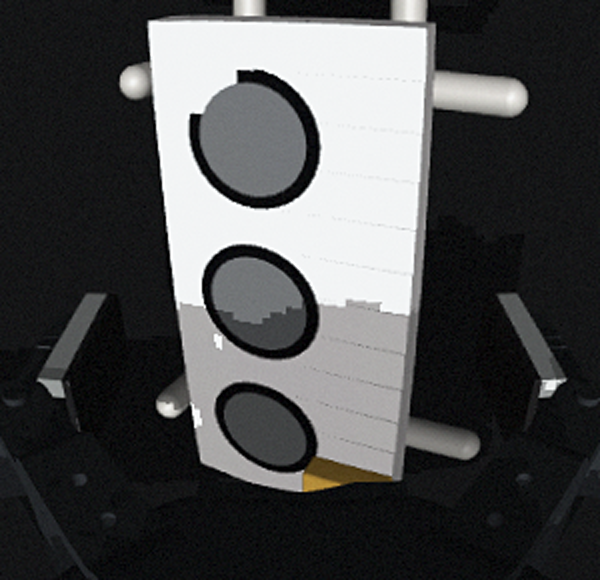

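>>> send_rows:
  moves: [0, 0, 6, 0, 0, 0, 11, 0, 0, 0, 11, 0, 0, 0, 11, 0, 0, 0, 11, 0, 0, 0, 11, 0]
  hand: 0.2

```text
clock: 5.2
tcp_pos: [0.571, -0.2288, 0.0444]
orientation: [2.208, 2.235, 0.0]
contact_force: [-0.3, -0.1, -0.3]
grip_width: 0.0682
```

>>> send_rows:
  moves: [0, 0, 0, 0, 0, 0, 0, 0, 0, 0, 0, 0, 0, 0, 0, 0]
  hand: 0.6
  newtons: 30

```text
clock: 5.7
tcp_pos: [0.5705, -0.2288, 0.0449]
orientation: [-2.207, -2.235, 0.002]
contact_force: [-1.9, 0.5, 7.3]
grip_width: 0.0551
```

```bash
python3 - <<'E'
from h import *
from bench import r
o=r.get_obs();print(o["clock"],o["tcp_pos"],o["contact_force"],o["grip_width"])
f=r.grab_frame("scene");im=f["img"][170:290,95:255,::-1];cv2.imwrite("pics/s5.png",cv2.resize(im,None,fx=5,fy=5,interpolation=cv2.INTER_CUBIC))
f=r.grab_frame("wrist");im=f["img"][130:420,130:430,::-1];cv2.imwrite("pics/w5.png",cv2.resize(im,None,fx=2.,fy=2.,interpolation=cv2.INTER_CUBIC))
E
```

```text
5.7 [ 0.57051985 -0.22877068  0.04490746] [-1.92391107  0.50623924  7.25502259] 0.05506059442633568
```

View pics/s5.png

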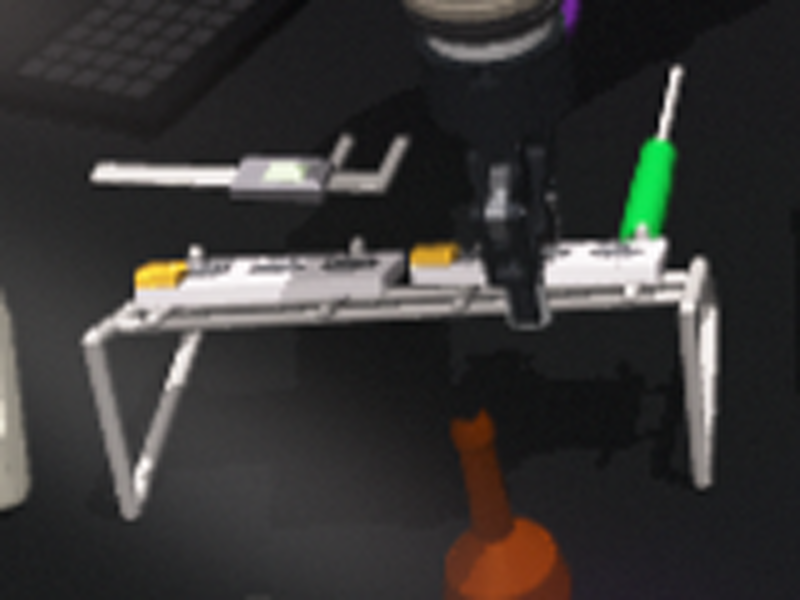

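View pics/w5.png

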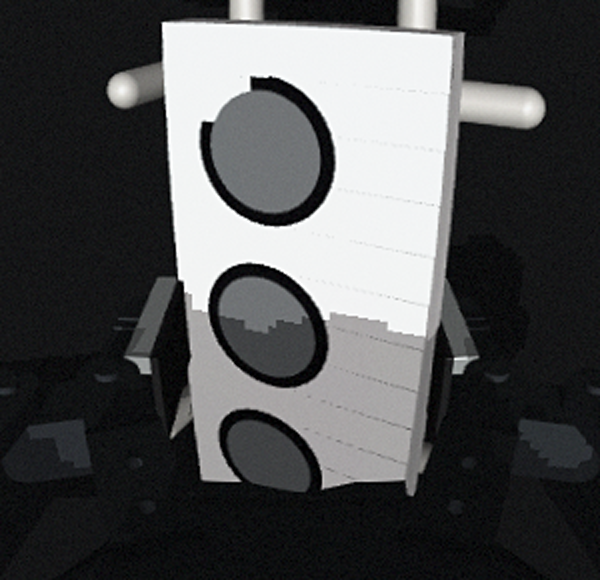

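>>> send_rows:
  moves: [0, 0, -1, 0, 0, 0, -2, 0, 0, 0, -4, 0, 0, 0, -6, 0, 0, 0, -6, 0]

```text
clock: 6.42
tcp_pos: [0.571, -0.2287, 0.0504]
orientation: [2.208, 2.235, 0.0]
contact_force: [0.9, -0.2, -2.1]
grip_width: 0.0548
```

```bash
python3 - <<'E'
from h import *
from bench import r
o=r.get_obs();print(o["clock"],o["tcp_pos"],o["contact_force"],o["grip_width"])
f=r.grab_frame("scene");im=f["img"][170:290,95:255,::-1];cv2.imwrite("pics/s6.png",cv2.resize(im,None,fx=5,fy=5,interpolation=cv2.INTER_CUBIC))
f=r.grab_frame("wrist");im=f["img"][130:420,130:430,::-1];cv2.imwrite("pics/w6.png",cv2.resize(im,None,fx=2.,fy=2.,interpolation=cv2.INTER_CUBIC))
E
```

```text
6.425 [ 0.57104981 -0.22870649  0.05036382] [ 0.86319452 -0.21696397 -2.1170246 ] 0.05484215433280255
```

View pics/s6.png

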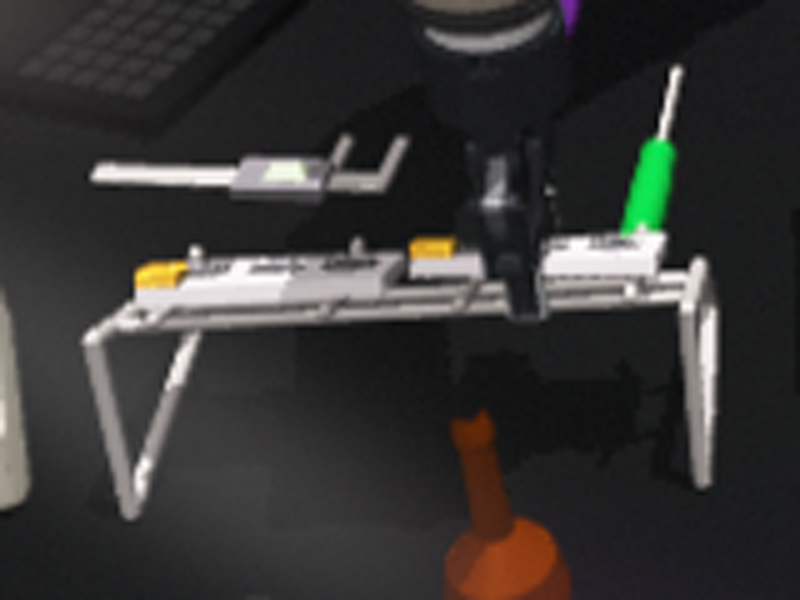

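View pics/w6.png

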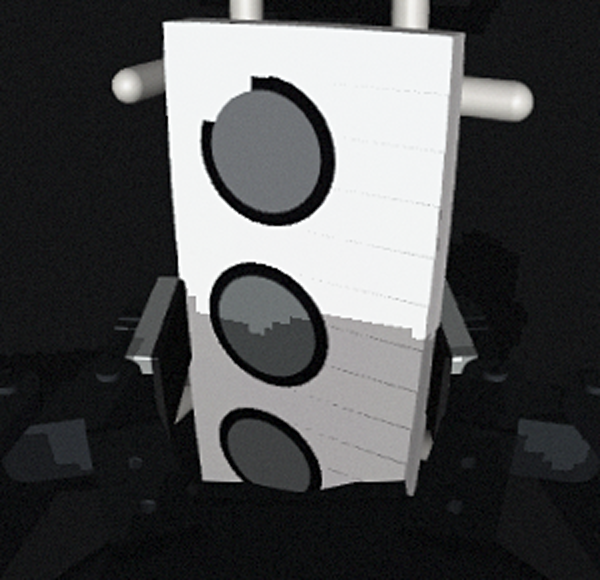

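>>> send_rows:
  moves: [0, 0, -10, 0, 0, 0, -30, 0, 0, 0, -60, 0, 0, 0, -90, 0, 20, 5, -105, 0, 50, 10, -105, 0, 90, 15, -105, 0, 130, 20, -105, 0]

```text
clock: 7.52
tcp_pos: [0.5891, -0.0954, 0.1555]
orientation: [-2.206, -2.236, -0.0]
contact_force: [0.6, -0.1, -2.2]
grip_width: 0.0545
```

>>> send_rows:
  moves: [40, 6, 0, 0, 75, 10, 0, 0, 100, 14, 0, 0, 113, 15, 10, 0, 116, 15, 20, 0, 116, 15, 30, 0, 116, 15, 30, 0]

```text
clock: 8.4
tcp_pos: [0.6019, 0.016, 0.1237]
orientation: [-2.209, -2.232, 0.004]
contact_force: [0.5, 0.6, -2.6]
grip_width: 0.0545
```

```bash
python3 - <<'E'
from h import *
from bench import r
o=r.get_obs();print(o["clock"],o["tcp_pos"],o["contact_force"],o["grip_width"],rel(o,[.603,.017,.1],1.5))
f=r.grab_frame("scene");im=f["img"][150:300,210:370,::-1];cv2.imwrite("pics/s7.png",cv2.resize(im,None,fx=4,fy=4,interpolation=cv2.INTER_CUBIC))
f=r.grab_frame("wrist");im=f["img"][:,:,::-1];cv2.imwrite("pics/w7.png",im)
E
```

```text
8.4 [0.60191161 0.01600184 0.12370856] [ 0.45707353  0.62049382 -2.55849022] 0.054475368318228454 (array([ 1. ,  1.2, 23.7]), np.float64(0.5830341221557229), np.float64(-0.9169658778442908))
```

View pics/s7.png

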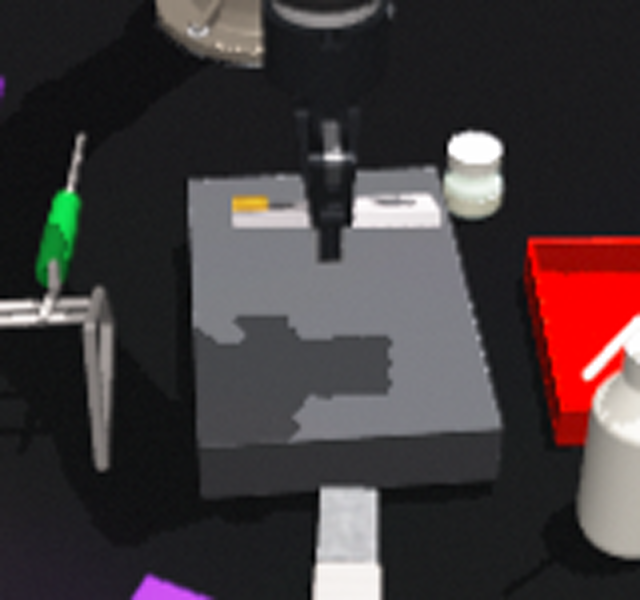

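View pics/w7.png

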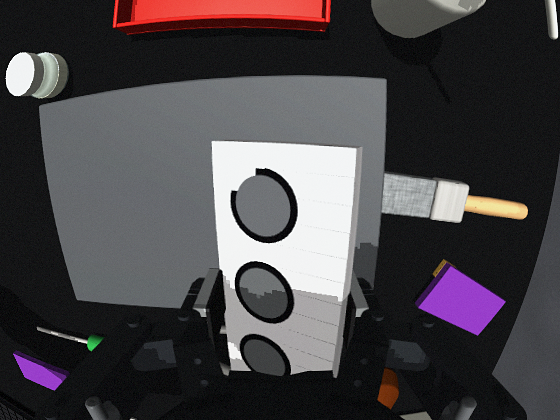

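>>> send_rows:
  moves: [1, 1, 25, 0, 1, 1, 55, 0, 1, 1, 75, 0, 1, 1, 84, 0, 1, 1, 88, 0, 1, 1, 88, 0]

```text
clock: 9.25
tcp_pos: [0.6045, 0.0187, 0.0377]
orientation: [2.208, 2.234, 0.001]
contact_force: [0.1, 0.5, -1.3]
grip_width: 0.055
```

```bash
python3 - <<'E'
from h import *
from bench import r
o=r.get_obs();print(o["clock"],o["tcp_pos"],o["contact_force"],o["grip_width"])
f=r.grab_frame("scene");im=f["img"][180:290,240:360,::-1];cv2.imwrite("pics/s8.png",cv2.resize(im,None,fx=5,fy=5,interpolation=cv2.INTER_CUBIC))
E
```

```text
9.25 [0.60446447 0.01874992 0.03774005] [ 0.10265078  0.47531442 -1.31645584] 0.05503654375917266
```

View pics/s8.png

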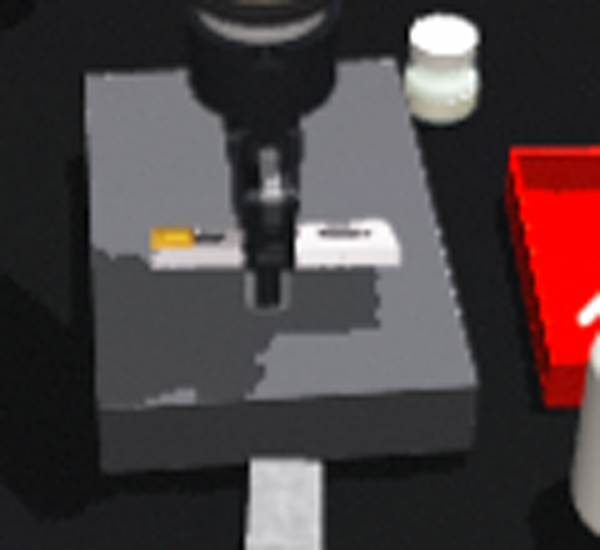

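>>> send_rows:
  moves: [0, 0, 2, 0, 0, 0, 4, 0, 0, 0, 4, 0]

```text
clock: 9.68
tcp_pos: [0.6038, 0.0186, 0.0331]
orientation: [-2.208, -2.235, 0.0]
contact_force: [0.4, -0.3, -1.4]
grip_width: 0.0549
```

>>> send_rows:
  moves: [0, 0, 2, 0, 0, 0, 4, 0, 0, 0, 4, 0]

```text
clock: 10.05
tcp_pos: [0.6038, 0.0187, 0.0289]
orientation: [-2.208, -2.235, 0.001]
contact_force: [1.0, -0.5, -3.4]
grip_width: 0.0549
```

>>> send_rows:
  moves: [0, 0, 2, 0, 0, 0, 3, 0, 0, 0, 3, 0]

```text
clock: 10.42
tcp_pos: [0.6038, 0.0187, 0.0261]
orientation: [-2.208, -2.235, 0.0]
contact_force: [0.6, -0.7, -2.5]
grip_width: 0.0546
```

>>> send_rows:
  moves: [0, 0, 1, 0, 0, 0, 2, 0, 0, 0, 2, 0]

```text
clock: 10.8
tcp_pos: [0.6039, 0.0186, 0.0241]
orientation: [-2.208, -2.235, 0.0]
contact_force: [-0.2, 0.7, -1.3]
grip_width: 0.0547
```

>>> send_rows:
  moves: [0, 0, 1, 0, 0, 0, 2, 0, 0, 0, 2, 0]

```text
clock: 11.18
tcp_pos: [0.6042, 0.0187, 0.0227]
orientation: [2.208, 2.235, 0.0]
contact_force: [-1.5, 0.0, 3.3]
grip_width: 0.0549
```

```bash
python3 - <<'E'
from h import *
from bench import r
o=r.get_obs();print(o["clock"],o["tcp_pos"],o["contact_force"],o["grip_width"])
f=r.grab_frame("scene");im=f["img"][180:290,240:360,::-1];cv2.imwrite("pics/s9.png",cv2.resize(im,None,fx=5,fy=5,interpolation=cv2.INTER_CUBIC))
f=r.grab_frame("wrist");im=f["img"][:,:,::-1];cv2.imwrite("pics/w9.png",im)
E
```

```text
11.175 [0.6041717  0.01874995 0.0227281 ] [-1.49024291  0.02355213  3.34260025] 0.05488331986295346
```

View pics/s9.png

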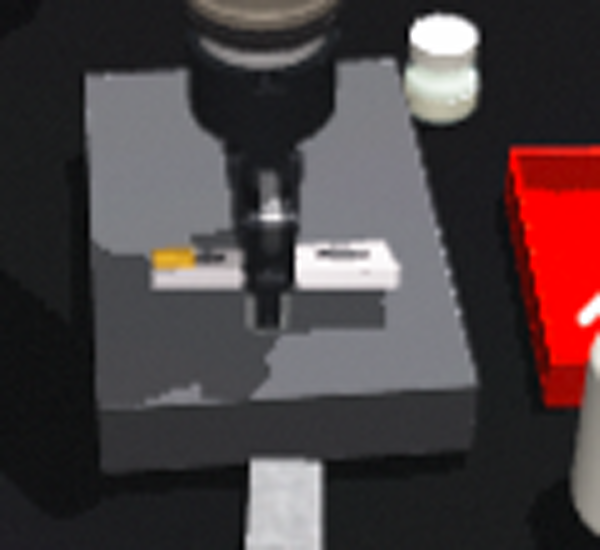

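View pics/w9.png

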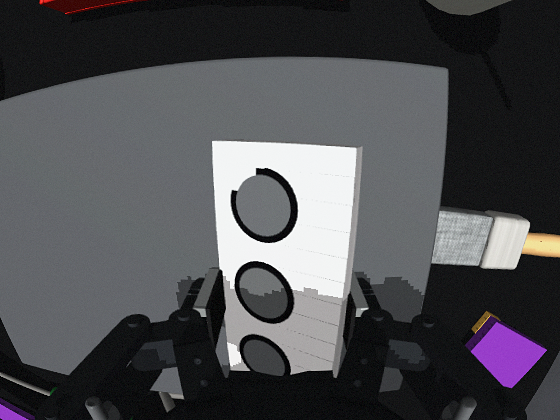

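>>> send_rows:
  moves: [0, 0, 0, 0, 0, 0, 0, 0]
  hand: 0.34
  newtons: 20

```text
clock: 11.52
tcp_pos: [0.6042, 0.0188, 0.0222]
orientation: [2.208, 2.235, 0.001]
contact_force: [0.1, 0.5, 0.8]
grip_width: 0.0564
```

>>> send_rows:
  moves: [0, 0, 0, 0, 0, 0, 0, 0]
  hand: 0.325

```text
clock: 11.78
tcp_pos: [0.6041, 0.0187, 0.0221]
orientation: [2.208, 2.235, 0.001]
contact_force: [1.2, 0.6, -1.5]
grip_width: 0.0575
```

>>> send_rows:
  moves: [0, 0, 0, 0, 0, 0, 0, 0]
  hand: 0.31

```text
clock: 12.02
tcp_pos: [0.604, 0.0186, 0.0222]
orientation: [2.208, 2.235, 0.0]
contact_force: [0.6, -1.2, 0.4]
grip_width: 0.0591
```

```bash
python3 - <<'E'
from h import *
from bench import r
o=r.get_obs();print(o["clock"],o["tcp_pos"],o["contact_force"],o["grip_width"])
f=r.grab_frame("scene");im=f["img"][180:290,240:360,::-1];cv2.imwrite("pics/s10.png",cv2.resize(im,None,fx=5,fy=5,interpolation=cv2.INTER_CUBIC))
E
```

```text
12.025 [0.60399114 0.01860567 0.02217614] [ 0.56350169 -1.18212234  0.37974168] 0.059078110403464765
```

View pics/s10.png

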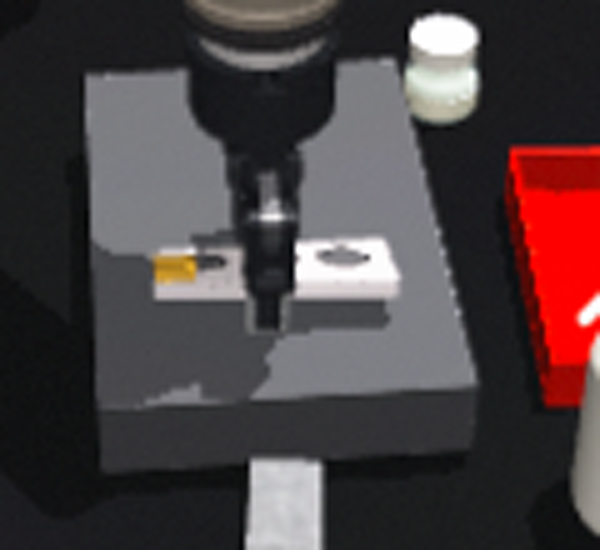

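Working as planned: the high edge is letting down in step with the opening (wells rounder, high edge at crop row ~295). Continue.

>>> send_rows:
  moves: [0, 0, 0, 0, 0, 0, 0, 0]
  hand: 0.298

```text
clock: 12.32
tcp_pos: [0.6039, 0.0186, 0.0222]
orientation: [2.208, 2.235, -0.0]
contact_force: [0.6, -0.4, -1.3]
grip_width: 0.0598
```

>>> send_rows:
  moves: [0, 0, 0, 0, 0, 0, 0, 0]
  hand: 0.288

```text
clock: 12.58
tcp_pos: [0.6037, 0.0187, 0.0221]
orientation: [-2.208, -2.235, 0.0]
contact_force: [-0.3, 0.5, 0.3]
grip_width: 0.0608
```

>>> send_rows:
  moves: [0, 0, 0, 0, 0, 0, 0, 0]
  hand: 0.275

```text
clock: 12.82
tcp_pos: [0.6039, 0.0187, 0.0222]
orientation: [2.208, 2.235, -0.0]
contact_force: [0.1, 0.1, -0.2]
grip_width: 0.062
```

>>> send_rows:
  moves: [0, 0, 0, 0, 0, 0, 0, 0, 0, 0, 0, 0]
  hand: 0.24

```text
clock: 13.2
tcp_pos: [0.604, 0.0187, 0.0222]
orientation: [2.208, 2.235, 0.0]
contact_force: [0.1, 0.1, -0.3]
grip_width: 0.0648
```

```bash
python3 - <<'E'
from h import *
from bench import r
o=r.get_obs();print(o["clock"],o["tcp_pos"],o["contact_force"],o["grip_width"])
f=r.grab_frame("scene");im=f["img"][180:290,240:360,::-1];cv2.imwrite("pics/s11.png",cv2.resize(im,None,fx=5,fy=5,interpolation=cv2.INTER_CUBIC))
f=r.grab_frame("wrist");im=f["img"][:,:,::-1];cv2.imwrite("pics/w11.png",im)
E
```

```text
13.2 [0.6039786  0.01867948 0.02223279] [ 0.05849729  0.13151344 -0.26955311] 0.06480592239566449
```

View pics/s11.png

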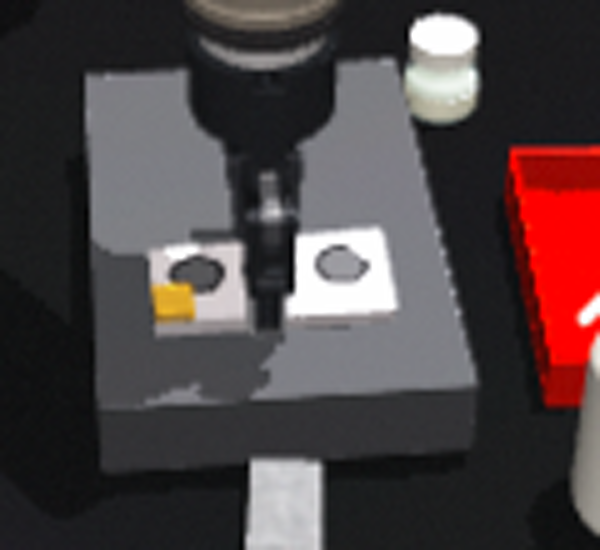

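View pics/w11.png

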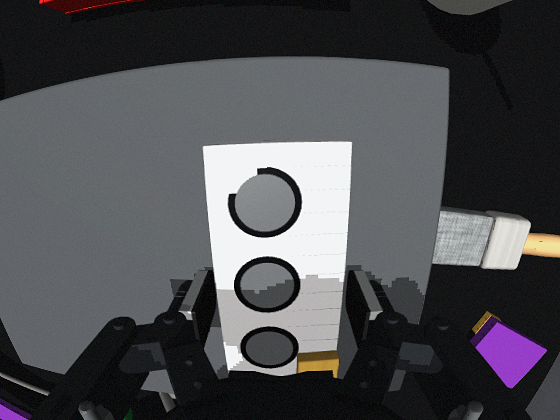

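>>> send_rows:
  moves: [0, 0, -15, 0, 0, 0, -60, 0, 0, 0, -115, 0, -40, -3, -133, 0, -100, -9, -133, 0, -160, -14, -133, 0, -220, -19, -133, 0, -280, -24, -133, 0]
  hand: 0

```text
clock: 14.3
tcp_pos: [0.5833, -0.2635, 0.1567]
orientation: [2.207, 2.234, 0.001]
contact_force: [1.2, -0.1, -0.4]
grip_width: 0.0853
```

```bash
python3 - <<'E'
from h import *
from bench import r
f=r.grab_frame("scene");im=f["img"][180:290,240:360,::-1];cv2.imwrite("pics/s12.png",cv2.resize(im,None,fx=5,fy=5,interpolation=cv2.INTER_CUBIC))
f=r.grab_frame("top");cv2.imwrite("pics/t12.png",cv2.resize(f["img"][130:270,230:330,::-1],None,fx=4.2,fy=4.2,interpolation=cv2.INTER_CUBIC))
o=r.get_obs();print(o["clock"],o["tcp_pos"],rel(o,[.5745,-.3735,.155],1.0))
E
```

```text
14.4 [ 0.58083356 -0.27189821  0.15589187] (array([-101.6,   -6.3,    1.4]), np.float64(0.003723124651947474), np.float64(-0.9962768753480589))
```

View pics/s12.png

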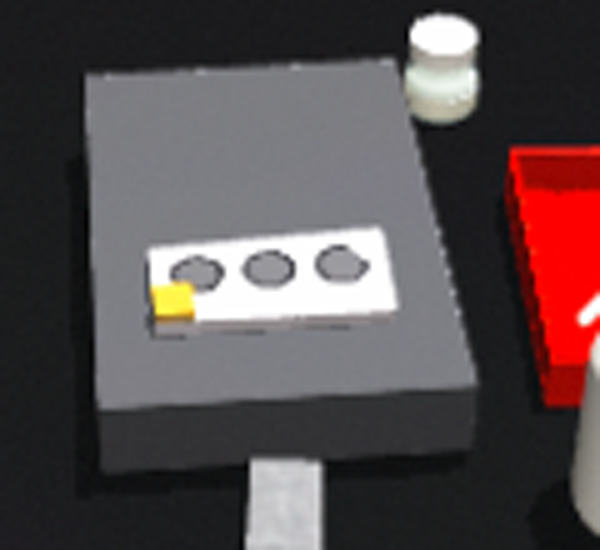

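View pics/t12.png

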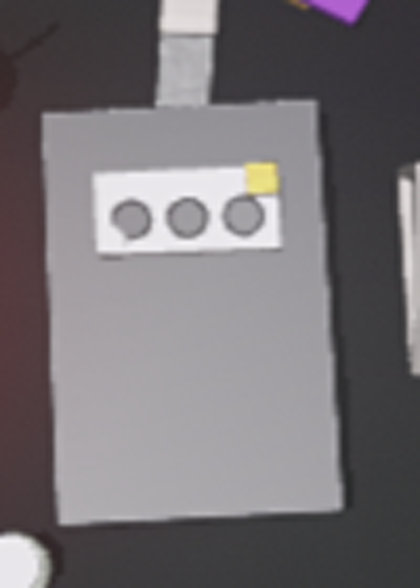

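>>> send_rows:
  moves: [-35, -2, 0, -0.5, -75, -4, 0, -1, -101, -6, 15, -1, -101, -6, 50, -1, -101, -6, 75, -1, -101, -6, 75, -1]

```text
clock: 15.15
tcp_pos: [0.5767, -0.3611, 0.0774]
orientation: [-2.184, -2.251, 0.001]
contact_force: [-0.2, 0.1, 0.2]
grip_width: 0.0857
```

```bash
python3 - <<'E'
from h import *
from bench import r
o=r.get_obs();print(o["clock"],o["tcp_pos"],o["contact_force"],rel(o,[.5745,-.3735,.045],1.0))
f=r.grab_frame("wrist");im=f["img"][100:420,130:430,::-1];cv2.imwrite("pics/w13.png",cv2.resize(im,None,fx=1.8,fy=1.8,interpolation=cv2.INTER_CUBIC))
n=np.array([-np.sin(np.radians(26)),0,np.cos(np.radians(26))]);p=np.array([.569,-.3685,.104])
print([np.round((np.array(wproj(f,p+a*.03*np.array([.899,0,.438])+[0,b*.065,0]))-[130,100])*1.8) for a,b in [(-1,1),(1,1),(1,-1),(-1,-1)]])
f=r.grab_frame("scene");im=f["img"][170:290,95:255,::-1];cv2.imwrite("pics/s13.png",cv2.resize(im,None,fx=5,fy=5,interpolation=cv2.INTER_CUBIC))
E
```

```text
15.15 [ 0.57672015 -0.36109829  0.0774338 ] [-0.18281386  0.06927884  0.23266389] (array([-12.4,  -2.4,  32.4]), np.float64(1.7225651049678103), np.float64(0.7225651049677992))
[array([155., 106.]), array([355., 128.]), array([318., 510.]), array([172., 455.])]
```

View pics/w13.png

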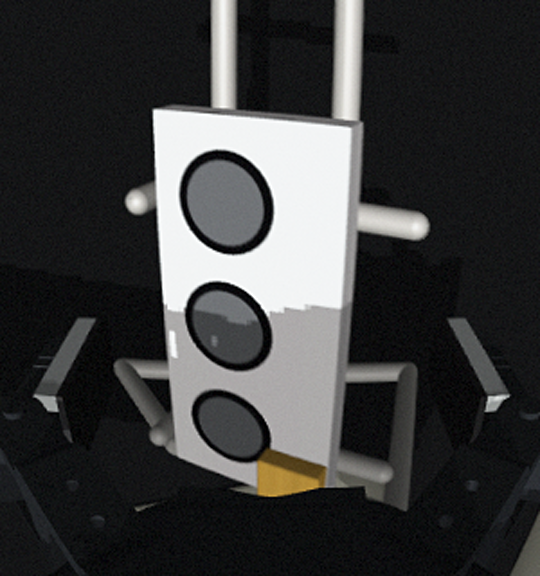

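View pics/s13.png

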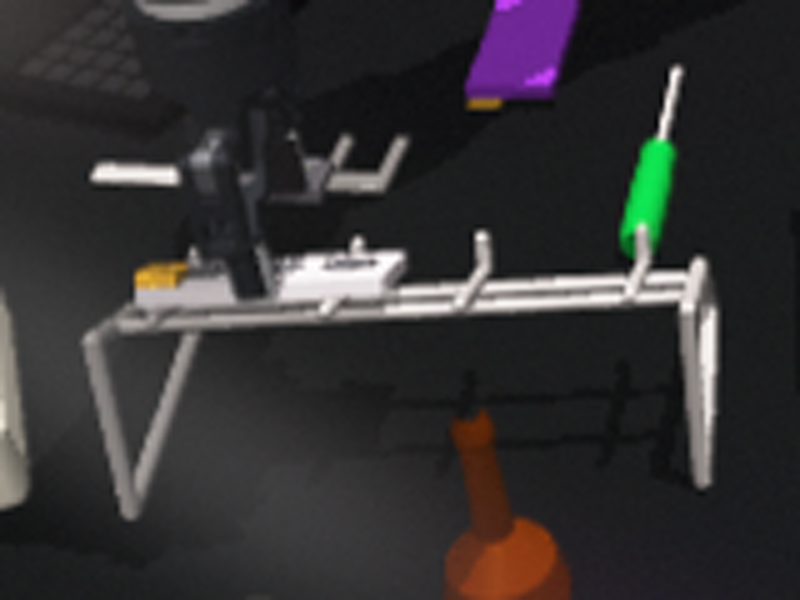

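>>> send_rows:
  moves: [-5, -1, 5, 0.5, -9, -2, 15, 0.7, -9, -2, 26, 0.7, -9, -2, 31, 0.7, -9, -2, 31, 0.7, -9, -2, 31, 0.7]
  hand: 0.2

```text
clock: 16.0
tcp_pos: [0.5771, -0.3716, 0.0494]
orientation: [2.202, 2.241, 0.0]
contact_force: [-0.1, 0.8, -0.6]
grip_width: 0.0686
```

>>> send_rows:
  moves: [0, 0, 0, 0, 0, 0, 0, 0, 0, 0, 0, 0, 0, 0, 0, 0]
  hand: 0.6
  newtons: 30

```text
clock: 16.5
tcp_pos: [0.5736, -0.3719, 0.0505]
orientation: [-2.2, -2.236, 0.007]
contact_force: [-9.4, 3.1, 12.4]
grip_width: 0.0536
```

>>> send_rows:
  moves: [0, 0, -1, 0, 0, 0, -3, 0, 0, 0, -6, 0, 0, 0, -8, 0, 0, 0, -8, 0]

```text
clock: 17.12
tcp_pos: [0.5777, -0.3725, 0.0614]
orientation: [2.2, 2.238, -0.001]
contact_force: [-7.4, 3.1, 22.0]
grip_width: 0.038
```

```bash
python3 - <<'E'
from h import *
from bench import r
o=r.get_obs();print(o["clock"],o["tcp_pos"],o["contact_force"],o["grip_width"])
f=r.grab_frame("wrist");im=f["img"][100:420,130:430,::-1];cv2.imwrite("pics/w14.png",cv2.resize(im,None,fx=1.8,fy=1.8,interpolation=cv2.INTER_CUBIC))
f=r.grab_frame("scene");im=f["img"][170:290,95:255,::-1];cv2.imwrite("pics/s14.png",cv2.resize(im,None,fx=5,fy=5,interpolation=cv2.INTER_CUBIC))
E
```

```text
17.125 [ 0.5777431  -0.37248079  0.06138383] [-7.40611908  3.12755976 21.99152695] 0.038016396394263526
```

View pics/w14.png

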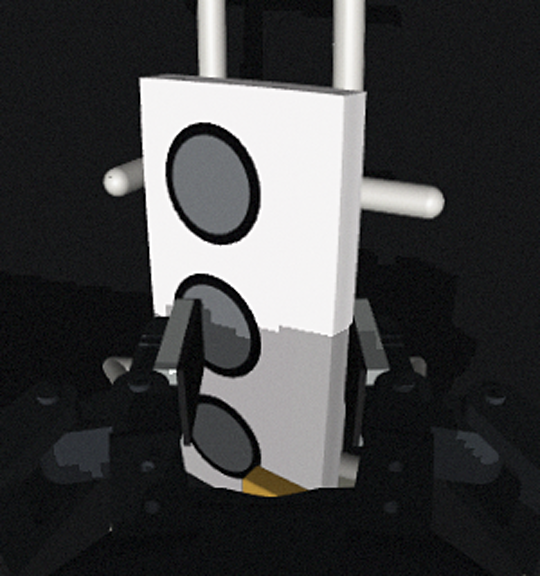

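View pics/s14.png

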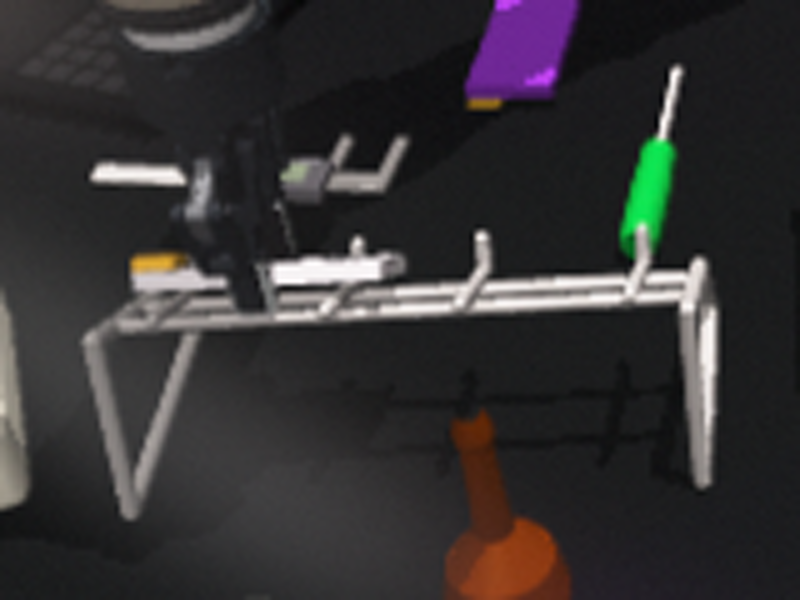

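>>> send_rows:
  moves: [0, 0, 8, 0, 0, 0, 8, 0]
  hand: 0.42

```text
clock: 17.48
tcp_pos: [0.5803, -0.373, 0.0559]
orientation: [2.197, 2.235, 0.003]
contact_force: [-7.2, 3.0, 32.5]
grip_width: 0.0499
```

>>> send_rows:
  moves: [0, 0, 0, 0, 0, 0, 0, 0]
  hand: 0.34

```text
clock: 17.73
tcp_pos: [0.5803, -0.3728, 0.0534]
orientation: [2.197, 2.236, 0.004]
contact_force: [-1.0, 0.8, 15.4]
grip_width: 0.0562
```

>>> send_rows:
  moves: [0, 0, 0, 0, 0, 0, 0, 0, 0, 0, 0, 0]
  hand: 0.1

```text
clock: 18.1
tcp_pos: [0.5766, -0.3716, 0.0488]
orientation: [-2.202, -2.24, 0.0]
contact_force: [-0.4, -1.0, -0.3]
grip_width: 0.0766
```

```bash
python3 - <<'E'
from h import *
from bench import r
o=r.get_obs();print(o["clock"],o["tcp_pos"],o["contact_force"],o["grip_width"])
f=r.grab_frame("wrist");im=f["img"][100:420,130:430,::-1];cv2.imwrite("pics/w15.png",cv2.resize(im,None,fx=1.8,fy=1.8,interpolation=cv2.INTER_CUBIC))
p=np.array([.5695,-.3685,.104])
print([np.round((np.array(wproj(f,p+a*.03*np.array([.899,0,.438])+[0,b*.065,0]))-[130,100])*1.8) for a,b in [(-1,1),(1,1),(1,-1),(-1,-1)]])
E
```

```text
18.1 [ 0.5766065  -0.37158118  0.04877317] [-0.44194265 -0.97529116 -0.29118198] 0.0765750321568581
[array([131.,  83.]), array([378., 102.]), array([332., 555.]), array([163., 490.])]
```

View pics/w15.png

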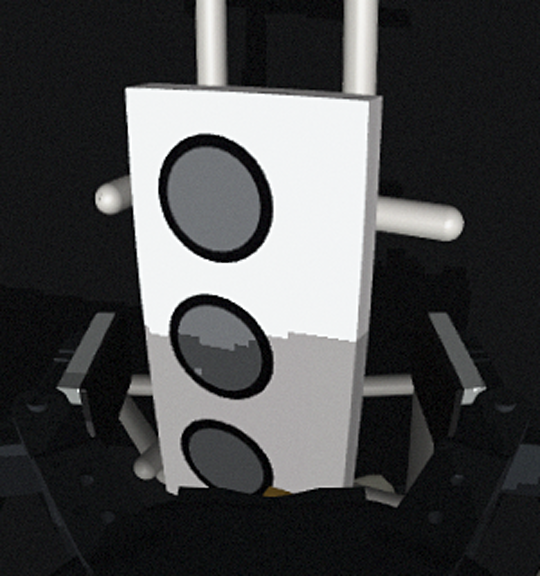

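>>> send_rows:
  moves: [0, -1, 3, 0, 0, -1, 6, 0, 0, -1, 6, 0, 0, -1, 6, 0]
  hand: 0.2

```text
clock: 18.65
tcp_pos: [0.5758, -0.3717, 0.0431]
orientation: [-2.202, -2.241, -0.0]
contact_force: [-0.2, -0.2, 0.8]
grip_width: 0.0683
```

>>> send_rows:
  moves: [0, 0, 0, 0, 0, 0, 0, 0, 0, 0, 0, 0]
  hand: 0.5
  newtons: 30

```text
clock: 19.02
tcp_pos: [0.5724, -0.3723, 0.0439]
orientation: [-2.201, -2.236, 0.007]
contact_force: [-8.6, 2.0, 10.8]
grip_width: 0.0557
```

```bash
python3 - <<'E'
from h import *
from bench import r
o=r.get_obs();print(o["clock"],o["tcp_pos"],o["contact_force"],o["grip_width"])
f=r.grab_frame("wrist");im=f["img"][100:420,130:430,::-1];cv2.imwrite("pics/w16.png",cv2.resize(im,None,fx=1.8,fy=1.8,interpolation=cv2.INTER_CUBIC))
E
```

```text
19.025 [ 0.57243951 -0.37228876  0.04388221] [-8.55287448  2.0040052  10.79606886] 0.05567993505944706
```

View pics/w16.png

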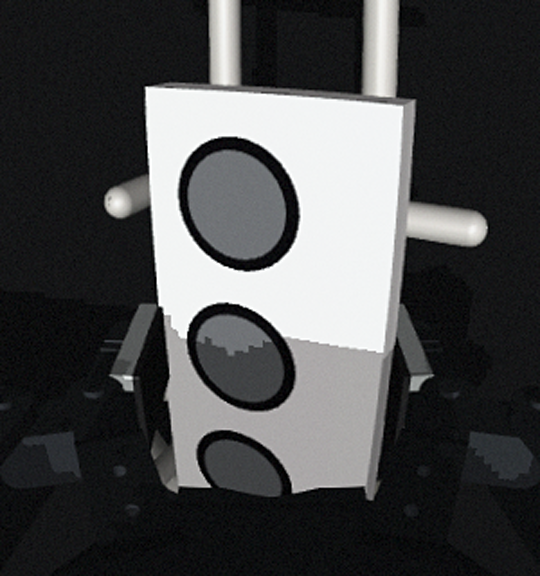

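>>> send_rows:
  moves: [0, 0, -1, 0, 0, 0, -2, 0, 0, 0, -4, 0, 0, 0, -6, 0, 0, 0, -6, 0]

```text
clock: 19.7
tcp_pos: [0.5766, -0.3714, 0.0494]
orientation: [2.201, 2.24, 0.001]
contact_force: [0.8, 0.2, -2.6]
grip_width: 0.0554
```

```bash
python3 - <<'E'
from h import *
from bench import r
o=r.get_obs();print(o["clock"],o["tcp_pos"],o["contact_force"],o["grip_width"])
f=r.grab_frame("wrist");im=f["img"][100:420,130:430,::-1];cv2.imwrite("pics/w17.png",cv2.resize(im,None,fx=1.8,fy=1.8,interpolation=cv2.INTER_CUBIC))
E
```

```text
19.7 [ 0.57662354 -0.37143469  0.04941425] [ 0.83325452  0.21328846 -2.5654287 ] 0.05541239263428434
```

View pics/w17.png

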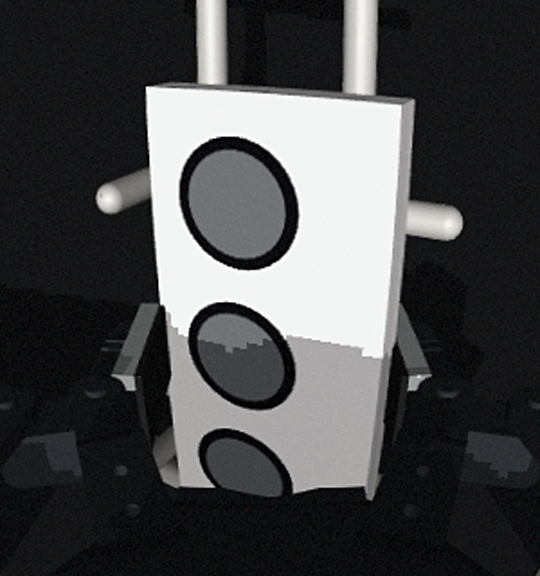

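>>> send_rows:
  moves: [0, 0, -10, 0, 0, 0, -30, 0, 0, 0, -60, 0, 0, 0, -90, 0, 20, -5, -105, 0, 55, -14, -105, 0, 95, -25, -105, 0, 135, -35, -105, 0]

```text
clock: 20.75
tcp_pos: [0.5373, -0.2344, 0.1545]
orientation: [-2.201, -2.241, -0.0]
contact_force: [0.1, 1.2, -2.0]
grip_width: 0.0559
```

>>> send_rows:
  moves: [42, -11, 0, 0, 85, -22, 0, 0, 128, -33, 0, 0, 171, -44, 0, 0, 210, -55, 0, 0, 238, -62, 0, 0, 252, -65, 0, 0, 254, -66, 0, 0]

```text
clock: 21.75
tcp_pos: [0.4677, 0.0162, 0.1544]
orientation: [2.2, 2.242, -0.0]
contact_force: [0.8, -0.6, -2.3]
grip_width: 0.0551
```

```bash
python3 - <<'E'
from h import *
from bench import r
o=r.get_obs();print(o["clock"],o["tcp_pos"],o["contact_force"],o["grip_width"],rel(o,[.470,.018,.0295],1.5))
t=r.grab_frame("top");print(onz(t,274.8,180,.07))
E
```

```text
21.75 [0.46767357 0.0161836  0.1544353 ] [ 0.75493992 -0.62698556 -2.27695435] 0.05510069713124931 (array([  1.8,   2.3, 124.9]), np.float64(1.0937159566516528), np.float64(-0.4062840433483359))
[0.60075935 0.02130666 0.07      ]
```

>>> send_rows:
  moves: [1, 1, 25, 0, 2, 2, 60, 0, 2, 2, 95, 0, 2, 2, 113, 0, 2, 2, 121, 0, 2, 2, 124, 0, 2, 2, 124, 0]

```text
clock: 22.68
tcp_pos: [0.4706, 0.0172, 0.0307]
orientation: [2.202, 2.239, 0.001]
contact_force: [-0.2, -0.5, -2.8]
grip_width: 0.0556
```

>>> send_rows:
  moves: [0, 0, 2, 0, 0, 0, 4, 0, 0, 0, 4, 0]

```text
clock: 23.05
tcp_pos: [0.47, 0.0175, 0.0262]
orientation: [2.202, 2.241, -0.0]
contact_force: [-0.1, -0.4, -3.0]
grip_width: 0.0555
```

>>> send_rows:
  moves: [0, 0, 1, 0, 0, 0, 2, 0, 0, 0, 2, 0]

```text
clock: 23.42
tcp_pos: [0.47, 0.0175, 0.0241]
orientation: [-2.202, -2.241, 0.0]
contact_force: [0.2, -0.4, -2.8]
grip_width: 0.0554
```

>>> send_rows:
  moves: [0, 0, 1, 0, 0, 0, 2, 0, 0, 0, 2, 0]

```text
clock: 23.8
tcp_pos: [0.4702, 0.0175, 0.0226]
orientation: [2.202, 2.24, -0.0]
contact_force: [-1.3, -0.6, 4.4]
grip_width: 0.0553
```

Contact. Let it down by slow opening.

>>> send_rows:
  moves: [0, 0, 0, 0, 0, 0, 0, 0]
  hand: 0.34
  newtons: 20

```text
clock: 24.05
tcp_pos: [0.4703, 0.0175, 0.0223]
orientation: [2.202, 2.24, 0.0]
contact_force: [-0.1, -0.2, 0.7]
grip_width: 0.0564
```

>>> send_rows:
  moves: [0, 0, 0, 0, 0, 0, 0, 0]
  hand: 0.325

```text
clock: 24.3
tcp_pos: [0.4703, 0.0176, 0.0222]
orientation: [2.202, 2.24, 0.001]
contact_force: [1.0, 0.0, -0.9]
grip_width: 0.058
```

>>> send_rows:
  moves: [0, 0, 0, 0, 0, 0, 0, 0]
  hand: 0.31

```text
clock: 24.55
tcp_pos: [0.4704, 0.0176, 0.0223]
orientation: [2.202, 2.24, 0.001]
contact_force: [0.7, -0.1, -0.4]
grip_width: 0.0591
```

>>> send_rows:
  moves: [0, 0, 0, 0, 0, 0, 0, 0]
  hand: 0.298

```text
clock: 24.8
tcp_pos: [0.4703, 0.0175, 0.0223]
orientation: [2.202, 2.24, 0.0]
contact_force: [2.7, 0.9, -0.7]
grip_width: 0.0598
```

>>> send_rows:
  moves: [0, 0, 0, 0, 0, 0, 0, 0]
  hand: 0.288

```text
clock: 25.05
tcp_pos: [0.4699, 0.0174, 0.0222]
orientation: [-2.202, -2.24, 0.0]
contact_force: [0.4, -0.4, 0.5]
grip_width: 0.0608
```

>>> send_rows:
  moves: [0, 0, 0, 0, 0, 0, 0, 0]
  hand: 0.275

```text
clock: 25.3
tcp_pos: [0.4698, 0.0175, 0.0221]
orientation: [-2.202, -2.24, 0.001]
contact_force: [-0.3, 0.6, -0.8]
grip_width: 0.0617
```

>>> send_rows:
  moves: [0, 0, 0, 0, 0, 0, 0, 0, 0, 0, -30, 0, 0, 0, -70, 0, 0, 0, -110, 0, 0, 0, -110, 0]
  hand: 0.15

```text
clock: 26.05
tcp_pos: [0.4724, 0.0178, 0.135]
orientation: [2.199, 2.237, 0.007]
contact_force: [-0.0, 0.2, 0.1]
grip_width: 0.0724
```

```bash
python3 - <<'E'
from h import *
from bench import r
o=r.get_obs();print(o["clock"],o["tcp_pos"],o["contact_force"],o["grip_width"])
f=r.grab_frame("scene");im=f["img"][180:290,240:360,::-1];cv2.imwrite("pics/s20.png",cv2.resize(im,None,fx=5,fy=5,interpolation=cv2.INTER_CUBIC))
f=r.grab_frame("wrist");im=f["img"][:,:,::-1];cv2.imwrite("pics/w20.png",im)
E
```

```text
26.05 [0.47238341 0.01775283 0.13499872] [-0.04906319  0.198626    0.09688839] 0.07237378493890369
```

View pics/s20.png

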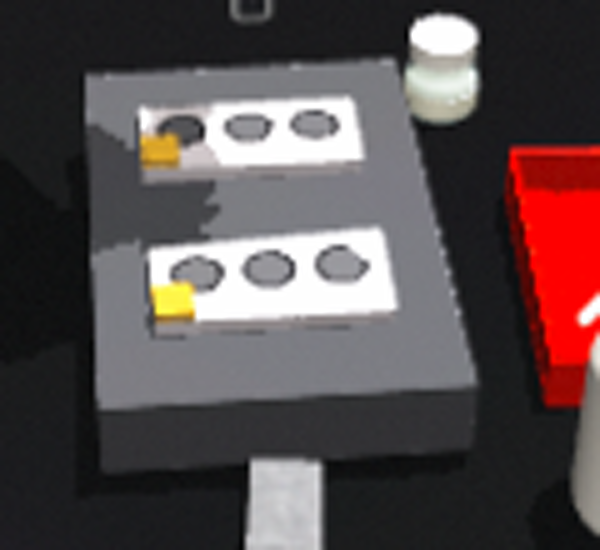

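View pics/w20.png

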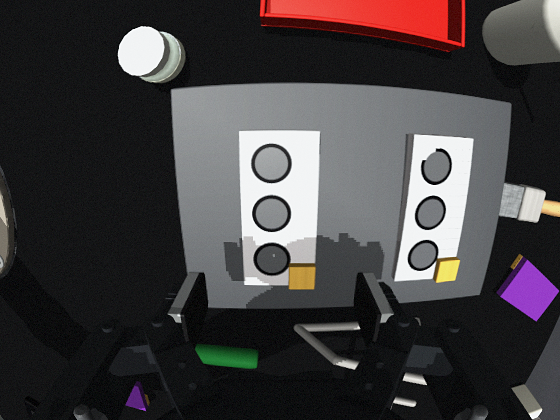

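```bash
python3 - <<'E'
from h import *
im=cv2.imread("pics/w20.png")[115:310,220:490];cv2.imwrite("pics/w20c.png",cv2.resize(im,None,fx=2.9,fy=2.9,interpolation=cv2.INTER_CUBIC))
E
```

```text
(no output)
```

View pics/w20c.png

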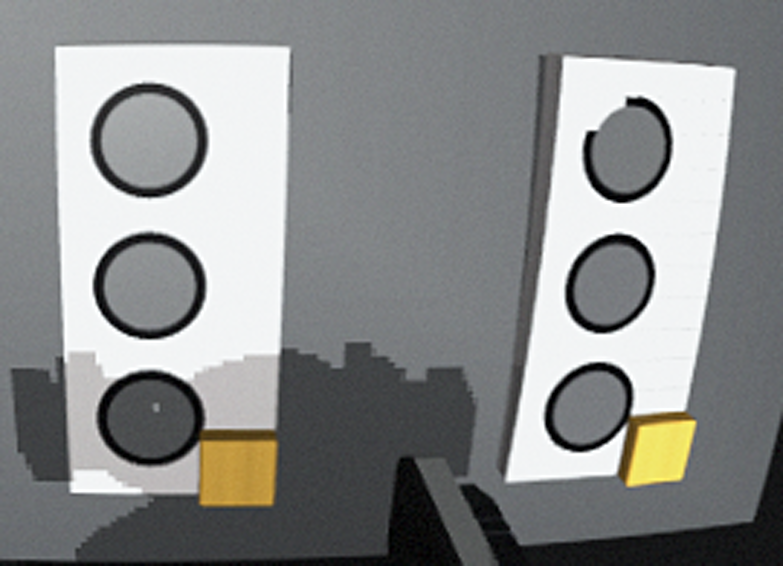

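```bash
python3 - <<'E'
from h import *
from bench import r
f=r.grab_frame("wrist");o=r.get_obs();print(o["clock"],o["tcp_pos"])
for n,z,q in [("R c1",.07,(239,132)),("R c0",.07,(320,132)),("R c2",.07,(243,285)),("L c1",.076,(414,134.6)),("L c0",.07,(473.4,138.4)),("L c2",.07,(393.4,281))]: print(n,wonz(f,*q,z).round(4))
t=r.grab_frame("top");cv2.imwrite("pics/t21.png",cv2.resize(t["img"][140:265,230:330,::-1],None,fx=4.7,fy=4.7,interpolation=cv2.INTER_CUBIC))
print(o["joints"].round(2))
E
```

```text
26.2 [0.46930283 0.01723248 0.13139083]
R c1 [0.4385 0.084  0.07  ]
R c0 [0.4984 0.0851 0.07  ]
R c2 [ 0.4392 -0.0445  0.07  ]
L c1 [0.5706 0.0881 0.076 ]
L c0 [0.63   0.0901 0.07  ]
L c2 [ 0.5724 -0.0406  0.07  ]
[ 0.32  0.27 -0.56  2.06  0.19  0.86 -0.33]
```

View pics/t21.png

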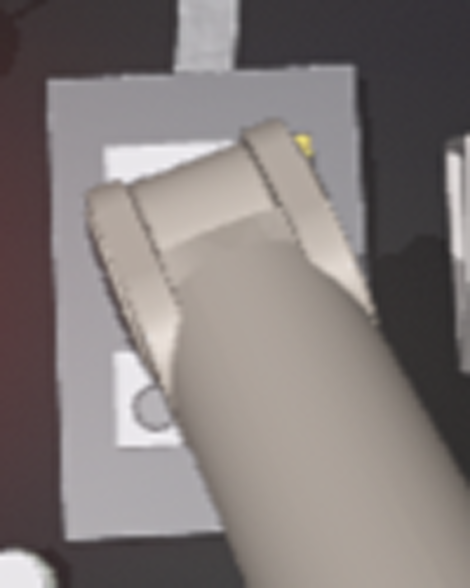

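>>> send_rows:
  moves: [20, -7, 0, 0, 45, -16, 20, 0, 55, -18, 50, 0, 55, -18, 75, 0, 55, -18, 84, 0, 55, -18, 86, 0, 55, -18, 86, 0]
  hand: 1
  newtons: 30

```text
clock: 27.12
tcp_pos: [0.4515, 0.0722, 0.0466]
orientation: [2.202, 2.24, 0.001]
contact_force: [0.5, 0.6, 0.3]
grip_width: 0.0002
```

```bash
python3 - <<'E'
from h import *
from bench import r
o=r.get_obs();print(o["clock"],o["tcp_pos"],o["contact_force"],o["grip_width"])
f=r.grab_frame("scene");im=f["img"][180:290,240:360,::-1];cv2.imwrite("pics/s22.png",cv2.resize(im,None,fx=5,fy=5,interpolation=cv2.INTER_CUBIC))
f=r.grab_frame("wrist");im=f["img"][:,:,::-1];cv2.imwrite("pics/w22.png",im)
E
```

```text
27.125 [0.45152566 0.07217134 0.04658735] [0.5147635  0.59194965 0.31686991] 0.00018151799750940983
```

View pics/s22.png

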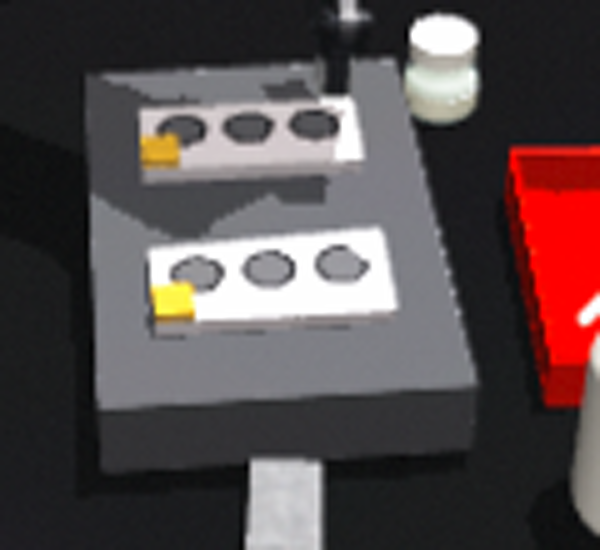

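View pics/w22.png

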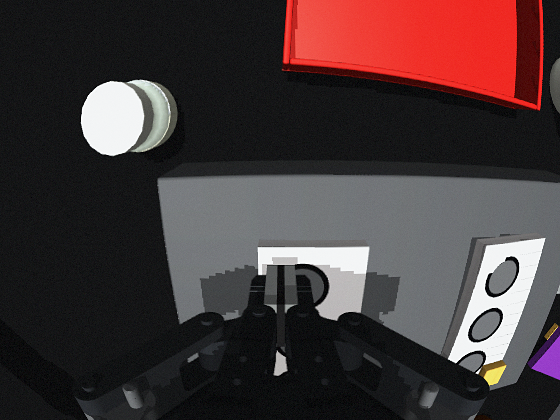

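>>> send_rows:
  moves: [0, 0, 3, 0, 0, 0, 6, 0, 0, 0, 8, 0, 0, 0, 8, 0]

```text
clock: 27.72
tcp_pos: [0.4509, 0.0722, 0.038]
orientation: [-2.202, -2.24, 0.001]
contact_force: [-0.2, -0.5, 0.2]
grip_width: -0.0001
```

>>> send_rows:
  moves: [0, 0, 1.5, 0, 0, 0, 3, 0, 0, 0, 3, 0]

```text
clock: 28.1
tcp_pos: [0.451, 0.0722, 0.0351]
orientation: [-2.202, -2.241, 0.0]
contact_force: [-0.4, -0.3, -0.5]
grip_width: 0.0003
```

>>> send_rows:
  moves: [0, 0, 1, 0, 0, 0, 2, 0, 0, 0, 2, 0]

```text
clock: 28.48
tcp_pos: [0.4511, 0.0722, 0.0331]
orientation: [-2.202, -2.241, 0.0]
contact_force: [0.2, -0.2, 0.4]
grip_width: -0.0
```

>>> send_rows:
  moves: [0, 0, 1, 0, 0, 0, 2, 0, 0, 0, 2, 0]

```text
clock: 28.85
tcp_pos: [0.4512, 0.0721, 0.0329]
orientation: [2.201, 2.24, -0.001]
contact_force: [-8.7, -2.0, 25.8]
grip_width: 0.0002
```

>>> send_rows:
  moves: [0, 0, 1, 0, 0, 0, 2, 0, 0, 0, 2, 0]

```text
clock: 29.22
tcp_pos: [0.4513, 0.0721, 0.0327]
orientation: [2.2, 2.239, -0.003]
contact_force: [-15.8, -3.3, 53.3]
grip_width: 0.0003
```

>>> send_rows:
  moves: [0, 0, -10, 0, 0, 0, -35, 0, 1, 30, -35, 0, 1, 75, -35, 0, 1, 115, -35, 0, 1, 132, -30, 0, 1, 132, -20, 0, 1, 132, -18, 0]

```text
clock: 30.22
tcp_pos: [0.5804, 0.0753, 0.0457]
orientation: [-2.2, -2.24, 0.005]
contact_force: [-1.0, 0.2, -1.4]
grip_width: 0.0001
```

```bash
python3 - <<'E'
from h import *
from bench import r
o=r.get_obs();print(o["clock"],o["tcp_pos"],o["contact_force"],o["grip_width"])
f=r.grab_frame("wrist");im=f["img"][150:420,130:430,::-1];cv2.imwrite("pics/w23.png",cv2.resize(im,None,fx=2,fy=2))
E
```

```text
30.225 [0.58043038 0.07528393 0.04570512] [-0.9611312   0.24319158 -1.42449207] 7.382697537123546e-05
```

View pics/w23.png

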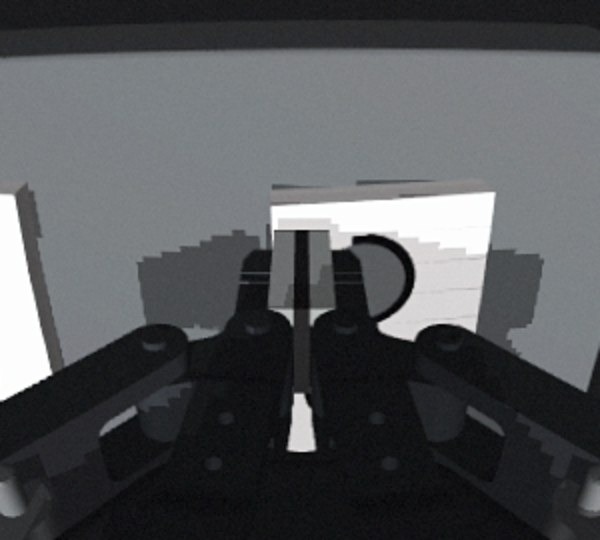

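>>> send_rows:
  moves: [0, 2, 3, 0, 0, 2, 6, 0, 0, 2, 6, 0]

```text
clock: 30.65
tcp_pos: [0.5848, 0.0754, 0.0411]
orientation: [-2.202, -2.241, 0.0]
contact_force: [-0.2, 0.5, 0.6]
grip_width: 0.0003
```

>>> send_rows:
  moves: [0, 0, 1, 0, 0, 0, 2, 0, 0, 0, 2, 0]

```text
clock: 31.02
tcp_pos: [0.585, 0.0755, 0.0392]
orientation: [-2.202, -2.241, 0.0]
contact_force: [0.2, -0.4, 0.2]
grip_width: -0.0
```

>>> send_rows:
  moves: [0, 0, 1, 0, 0, 0, 2, 0, 0, 0, 2, 0]

```text
clock: 31.4
tcp_pos: [0.585, 0.0755, 0.0371]
orientation: [-2.202, -2.241, 0.0]
contact_force: [0.3, -1.3, 0.4]
grip_width: -0.0
```

```bash
python3 - <<'E'
from h import *
from bench import r
o=r.get_obs();print(o["clock"],o["tcp_pos"],o["contact_force"],o["grip_width"])
f=r.grab_frame("scene");im=f["img"][180:290,240:360,::-1];cv2.imwrite("pics/s24.png",cv2.resize(im,None,fx=5,fy=5,interpolation=cv2.INTER_CUBIC))
E
```

```text
31.4 [0.58501548 0.07554651 0.03711823] [ 0.27490006 -1.33010573  0.4306081 ] -4.924275787531332e-05
```

View pics/s24.png

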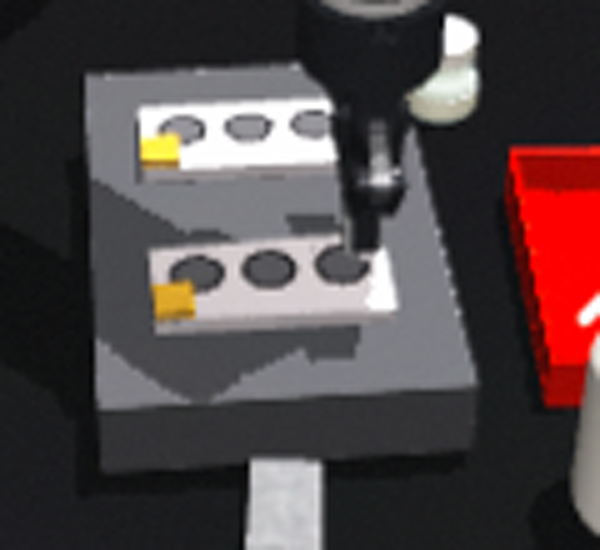

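>>> send_rows:
  moves: [0, 0, 1, 0, 0, 0, 2, 0, 0, 0, 2, 0]

```text
clock: 31.82
tcp_pos: [0.585, 0.0755, 0.0351]
orientation: [-2.202, -2.241, 0.0]
contact_force: [-1.0, -0.6, -0.7]
grip_width: -0.0001
```

>>> send_rows:
  moves: [0, 0, 1, 0, 0, 0, 1.5, 0, 0, 0, 1.5, 0]

```text
clock: 32.2
tcp_pos: [0.585, 0.0755, 0.0337]
orientation: [-2.202, -2.241, 0.0]
contact_force: [0.4, 0.7, 0.3]
grip_width: 0.0003
```

```bash
python3 - <<'E'
from h import *
from bench import r
o=r.get_obs();print(o["clock"],o["tcp_pos"],o["contact_force"],o["grip_width"])
f=r.grab_frame("scene");im=f["img"][180:290,240:360,::-1];cv2.imwrite("pics/s25.png",cv2.resize(im,None,fx=5,fy=5,interpolation=cv2.INTER_CUBIC))
E
```

```text
32.2 [0.5850102  0.07553037 0.0336632 ] [0.39933849 0.7061913  0.25079787] 0.00030678934490176396
```

View pics/s25.png

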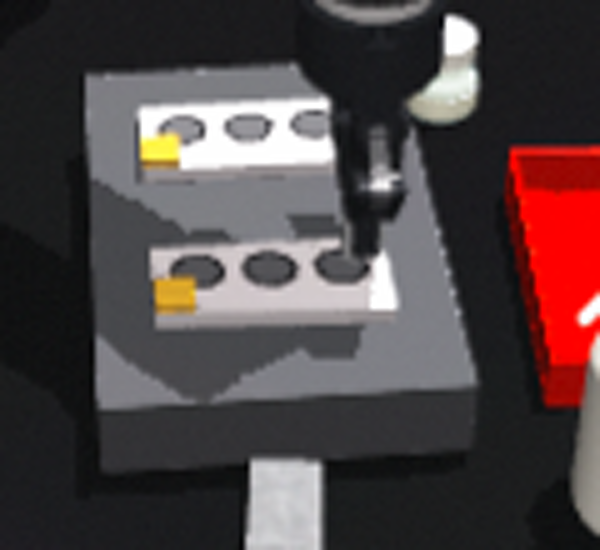

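>>> send_rows:
  moves: [0, 0, 1, 0, 0, 0, 1, 0, 0, 0, 1, 0]

```text
clock: 32.62
tcp_pos: [0.5851, 0.0755, 0.0333]
orientation: [2.202, 2.24, -0.0]
contact_force: [-2.7, -0.5, 6.0]
grip_width: -0.0
```

>>> send_rows:
  moves: [0, 0, 1, 0, 0, 0, 1, 0, 0, 0, 1, 0]

```text
clock: 33.0
tcp_pos: [0.5852, 0.0756, 0.0332]
orientation: [2.202, 2.24, -0.0]
contact_force: [-5.0, -1.6, 13.5]
grip_width: -0.0004
```

```bash
python3 - <<'E'
from h import *
from bench import r
o=r.get_obs();print(o["clock"],o["tcp_pos"],o["contact_force"],o["grip_width"])
f=r.grab_frame("scene");im=f["img"][180:290,240:360,::-1];cv2.imwrite("pics/s26.png",cv2.resize(im,None,fx=5,fy=5,interpolation=cv2.INTER_CUBIC))
E
```

```text
33.0 [0.58515649 0.07556318 0.0331633 ] [-4.99691583 -1.61516093 13.47960948] -0.0004419323762414028
```

View pics/s26.png

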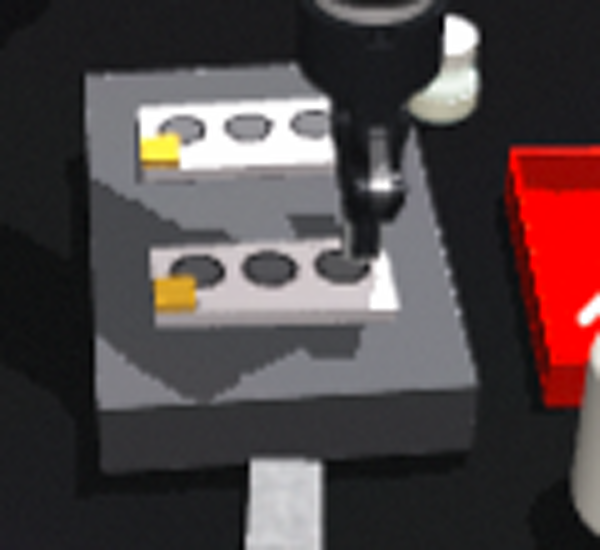

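>>> send_rows:
  moves: [0, 0, -3, 0, 0, 0, -8, 0, 0, 0, -30, 0, 0, 0, -60, 0, -25, 5, -60, 0, -57, 15, -60, 0, -57, 15, -60, 0, -57, 15, -60, 0]
  hand: 0.0

```text
clock: 34.05
tcp_pos: [0.6008, 0.0193, 0.0916]
orientation: [-2.202, -2.24, -0.0]
contact_force: [0.5, 0.7, -0.1]
grip_width: 0.0854
```

```bash
python3 - <<'E'
from h import *
from bench import r
o=r.get_obs();print(o["clock"],o["tcp_pos"],o["contact_force"],o["grip_width"])
f=r.grab_frame("wrist");im=f["img"][:,:,::-1];cv2.imwrite("pics/w27.png",im)
E
```

```text
34.05 [0.60082669 0.01926803 0.09160955] [ 0.45148626  0.72080512 -0.06511452] 0.08535458490695573
```

View pics/w27.png

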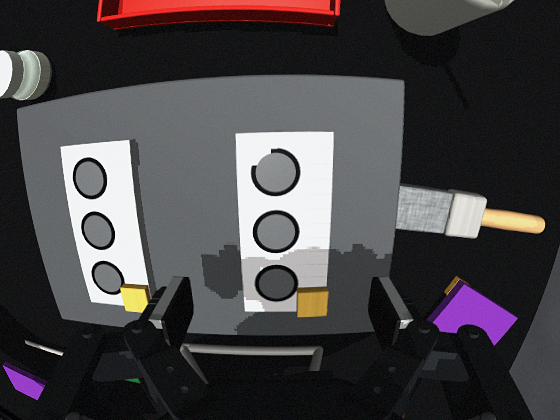

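>>> send_rows:
  moves: [-1, 2, 25, 0, -1, 2, 50, 0, -1, 2, 64, 0, -1, 2, 70, 0, -1, 2, 71, 0, -1, 2, 71, 0]

```text
clock: 34.85
tcp_pos: [0.6037, 0.018, 0.0214]
orientation: [2.201, 2.24, 0.002]
contact_force: [0.2, -0.5, -0.1]
grip_width: 0.0854
```

>>> send_rows:
  moves: [0, 0, 0, 0, 0, 0, 0, 0, 0, 0, 0, 0, 0, 0, 0, 0]
  hand: 0.6
  newtons: 35

```text
clock: 35.35
tcp_pos: [0.6036, 0.0178, 0.0216]
orientation: [2.202, 2.24, 0.001]
contact_force: [-1.3, -0.3, 5.9]
grip_width: 0.0589
```

>>> send_rows:
  moves: [0, 0, -2, 0, 0, 0, -5, 0, 0, 0, -10, 0, 0, 0, -10, 0]

```text
clock: 35.85
tcp_pos: [0.6034, 0.0178, 0.0311]
orientation: [2.202, 2.24, 0.001]
contact_force: [-0.7, 0.0, -2.7]
grip_width: 0.059
```

```bash
python3 - <<'E'
from h import *
from bench import r
o=r.get_obs();print(o["clock"],o["tcp_pos"],o["contact_force"],o["grip_width"])
f=r.grab_frame("scene");im=f["img"][180:290,240:360,::-1];cv2.imwrite("pics/s28.png",cv2.resize(im,None,fx=5,fy=5,interpolation=cv2.INTER_CUBIC))
E
```

```text
35.85 [0.60338098 0.01782726 0.03113813] [-0.72611467  0.00460463 -2.66029292] 0.058970932033717866
```

View pics/s28.png

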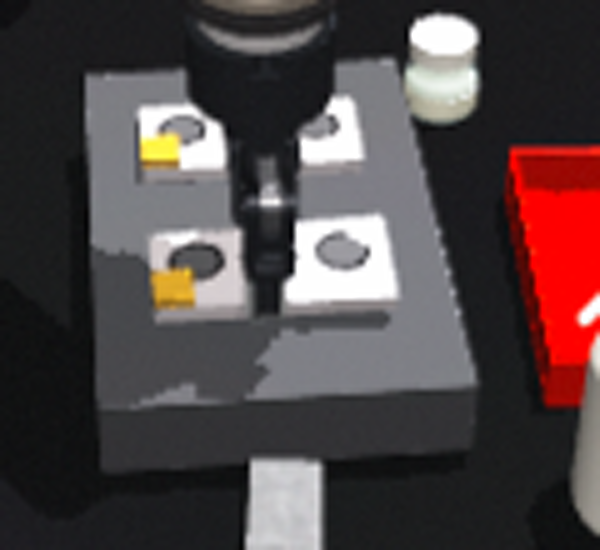

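```bash
python3 - <<'E'
from h import *
from bench import r
t=r.grab_frame("top")
print(onz(t,214,150,.1),onz(t,210,130,.18),onz(t,217,158,.0))
s=r.grab_frame("scene");print(onz(s,369,285,0))
o=r.get_obs();print(rel(o,[.5478,.291,.15],0))
E
```

```text
[0.68919372 0.19931526 0.1       ] [0.72197658 0.19887846 0.18      ] [0.69448467 0.20429363 0.        ]
[7.32713043e-01 2.10168936e-01 1.11022302e-16]
(array([ 274.2,  -50.5, -119.4]), np.float64(0.9898415498926799), np.float64(0.9898415498926738))
```

>>> send_rows:
  moves: [0, 0, -20, 0, 0, -5, -55, 0, 0, -15, -90, 0, 15, -30, -110, 0, 45, -45, -115, 0, 85, -50, -115, 0, 125, -50, -115, 0, 165, -50, -115, 0]

```text
clock: 37.0
tcp_pos: [0.5504, 0.1832, 0.1473]
orientation: [2.201, 2.24, 0.002]
contact_force: [0.4, -0.1, -1.4]
grip_width: 0.0587
```

>>> send_rows:
  moves: [40, 0, 0, 0, 75, 0, 0, 0, 98, 0, 0, 0, 109, 0, 10, 0, 109, 0, 35, 0, 109, 0, 65, 0, 109, 0, 85, 0, 109, 0, 90, 0]

```text
clock: 38.0
tcp_pos: [0.5477, 0.2897, 0.0543]
orientation: [-2.203, -2.24, 0.004]
contact_force: [0.1, -0.4, -1.0]
grip_width: 0.0588
```

```bash
python3 - <<'E'
from h import *
from bench import r
o=r.get_obs();print(o["clock"],o["tcp_pos"],o["contact_force"],o["grip_width"])
f=r.grab_frame("wrist");im=f["img"][:,:,::-1];cv2.imwrite("pics/w30.png",im)
E
```

```text
38.0 [0.54772058 0.28971767 0.05434001] [ 0.13845309 -0.41848624 -1.04206472] 0.05880927589370571
```

View pics/w30.png

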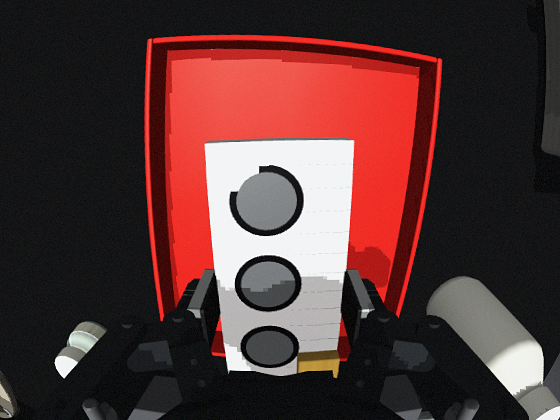

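>>> send_rows:
  moves: [0, 0, 20, 0, 0, 0, 45, 0, 0, 0, 65, 0, 0, 0, 75, 0, 0, 0, 80, 0, 0, 0, 80, 0]

```text
clock: 38.8
tcp_pos: [0.5486, 0.2911, -0.0241]
orientation: [2.202, 2.241, 0.001]
contact_force: [0.3, -0.1, -2.0]
grip_width: 0.0588
```

>>> send_rows:
  moves: [0, 0, 1.5, 0, 0, 0, 3, 0, 0, 0, 3, 0]

```text
clock: 39.17
tcp_pos: [0.5484, 0.2909, -0.0271]
orientation: [2.202, 2.24, 0.0]
contact_force: [-0.2, -0.2, -2.6]
grip_width: 0.0589
```

>>> send_rows:
  moves: [0, 0, 1.5, 0, 0, 0, 3, 0, 0, 0, 3, 0]

```text
clock: 39.55
tcp_pos: [0.5482, 0.2908, -0.0305]
orientation: [-2.202, -2.241, 0.0]
contact_force: [0.7, 0.3, -2.2]
grip_width: 0.0587
```

>>> send_rows:
  moves: [0, 0, 1, 0, 0, 0, 2, 0, 0, 0, 2, 0]

```text
clock: 39.92
tcp_pos: [0.5483, 0.2908, -0.0324]
orientation: [-2.202, -2.241, 0.0]
contact_force: [-0.3, 0.4, -2.0]
grip_width: 0.0591
```

>>> send_rows:
  moves: [0, 0, 1, 0, 0, 0, 2, 0, 0, 0, 2, 0]

```text
clock: 40.3
tcp_pos: [0.5484, 0.2909, -0.0342]
orientation: [2.202, 2.241, 0.0]
contact_force: [-0.1, -0.3, -2.5]
grip_width: 0.0589
```

>>> send_rows:
  moves: [0, 0, 1, 0, 0, 0, 2, 0, 0, 0, 2, 0]

```text
clock: 40.67
tcp_pos: [0.5485, 0.2909, -0.0345]
orientation: [2.201, 2.24, -0.0]
contact_force: [-5.7, -3.7, 14.2]
grip_width: 0.059
```

```bash
python3 - <<'E'
from h import *
from bench import r
o=r.get_obs();print(o["clock"],o["tcp_pos"],o["contact_force"],o["grip_width"])
f=r.grab_frame("scene");im=f["img"][180:290,330:450,::-1];cv2.imwrite("pics/s31.png",cv2.resize(im,None,fx=5,fy=5,interpolation=cv2.INTER_CUBIC))
E
```

```text
40.675 [ 0.54845827  0.29090651 -0.0345003 ] [-5.70521857 -3.70196752 14.2266884 ] 0.05901966387761479
```

View pics/s31.png

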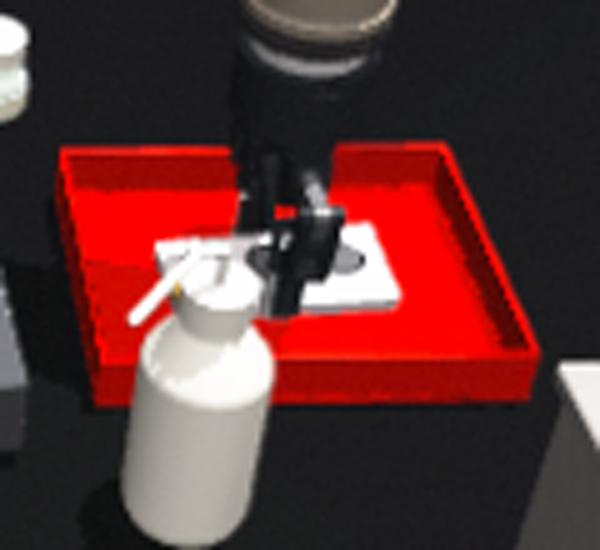

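Touching the tray floor (14 N). Release and retreat up.

>>> send_rows:
  moves: [0, 0, -1, 0, 0, 0, -1, 0, 0, 0, -1, 0, 0, 0, -1, 0]
  hand: 0.15

```text
clock: 41.22
tcp_pos: [0.5483, 0.2909, -0.0355]
orientation: [-2.202, -2.24, 0.0]
contact_force: [0.4, -0.0, -0.7]
grip_width: 0.0729
```

>>> send_rows:
  moves: [0, 0, -20, 0, 0, 0, -60, 0, 0, 0, -110, 0, 0, 0, -165, 0, 0, 0, -200, 0, -60, -20, -200, 0, -120, -40, -200, 0, -180, -60, -200, 0]

```text
clock: 42.22
tcp_pos: [0.4916, 0.1104, 0.166]
orientation: [2.201, 2.24, 0.002]
contact_force: [1.7, -0.2, 0.4]
grip_width: 0.0728
```

>>> send_rows:
  moves: [-60, -20, 0, 0, -120, -40, 0, 0, -180, -50, 0, 0, -180, -50, 0, 0, -180, -50, 0, 0, -180, -50, 0, 0]

```text
clock: 42.98
tcp_pos: [0.4458, -0.0671, 0.1652]
orientation: [2.199, 2.244, 0.001]
contact_force: [0.9, -0.1, -0.3]
grip_width: 0.0726
```

```bash
python3 - <<'E'
from h import *
from bench import r
o=r.get_obs();print(o["clock"],o["tcp_pos"],o["contact_force"],o["grip_width"])
f=r.grab_frame("scene");im=f["img"][:,:,::-1];cv2.imwrite("pics/s32.png",im)
im=im[170:290,240:450];cv2.imwrite("pics/s32c.png",cv2.resize(im,None,fx=3.8,fy=3.8,interpolation=cv2.INTER_CUBIC))
f=r.grab_frame("top");im=f["img"][:,:,::-1];im=im[140:270,130:330];cv2.imwrite("pics/t32c.png",cv2.resize(im,None,fx=4,fy=4,interpolation=cv2.INTER_CUBIC))
E
```

```text
42.975 [ 0.44576118 -0.06710078  0.16521608] [ 0.94551522 -0.12873771 -0.28840723] 0.07257062631645193
```

View pics/s32c.png

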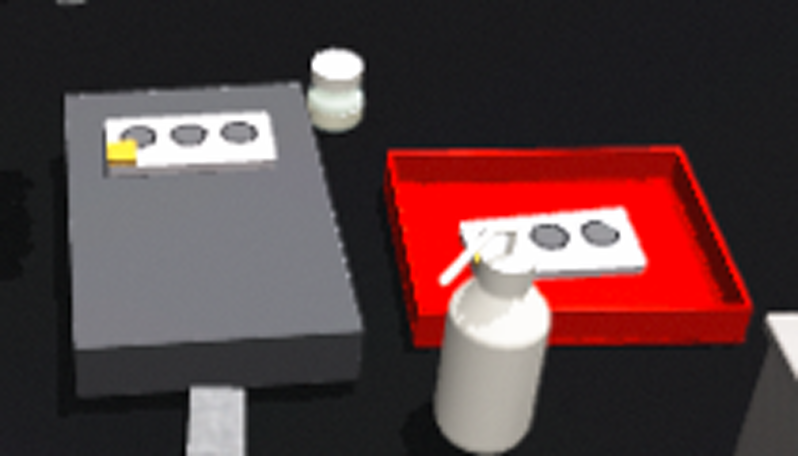

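View pics/t32c.png

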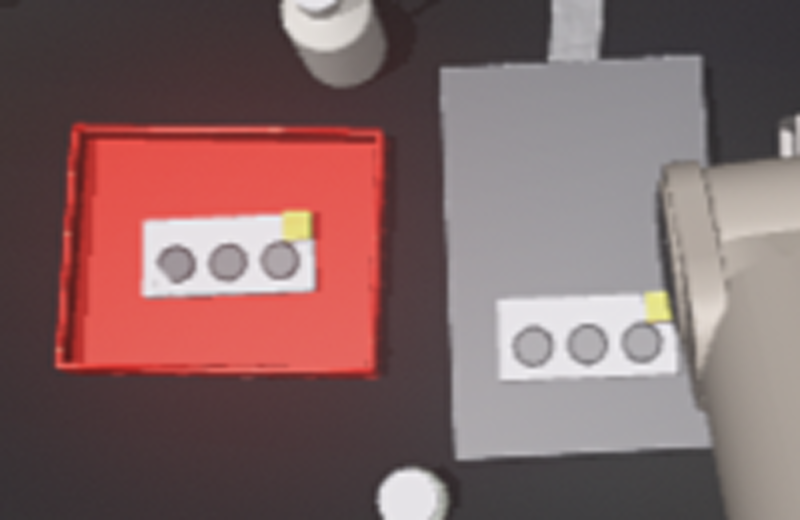

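View pics/s32.png

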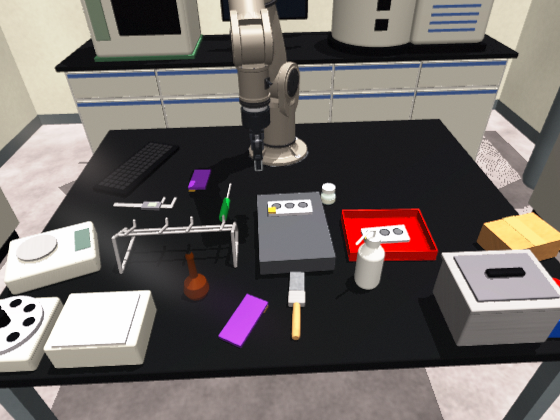

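```bash
python3 -c "
from bench import r
print(r.hand_in()); print(r.get_obs()['clock'])"
```

```text
the job is handed in; nothing more can be done
None
the job is handed in; nothing more can be done
```

The job is handed in at about 43 s of the 72 s allowed. The rocking carrier lies flat, top side up, in the red tray, and the good one lies flat on the granite. No verdict comes back.

**What I did:** I took both carriers off the rack and lowered each onto the granite, first the low edge, then the rest by opening the fingers slowly. I pressed the -x, +y corner of each.
- **True carrier** (from the rack's -y side): rigid. The force went to 53 N with almost no travel, harder than the light press asked for, though below the 150 N limit.
- **Twisted carrier** (from the +y side): its corner gave under almost no force while the brass corner opposite came up. It then stopped firmly at 6–13 N. I moved this one to the tray.

**Last checks:** In the top and scene views the twisted carrier is close to the tray's centre. The good one is inside the granite's edges (centre about x 0.469, y 0.020 m). The arm is clear of everything, and in the final pictures the bystanders and purple look-alikes look unmoved by eye.

**What failed or disagreed:**
- The fingertips sit about 37 mm short of the reported TCP, seen in two cameras and again in the presses. My first grasp therefore closed above the carrier, and I corrected the heights after that.
- The first grasp of the second carrier was also too high and tipped it. I let it back onto the rack and took it again.
- I pressed only one corner of each carrier.

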